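# Load, card and index the plant imaging turntable

## Robot

A 7-joint arm with a two-finger parallel gripper is mounted at the origin on the work surface. World frame = base frame: x ahead of the robot, y to its left, z up, the work surface at z = 0. Lengths are in m, angles in rad, forces in N, time in s.
With the tool pointing down it reaches from about 0.35 to 0.775 m from the base axis. Payload 3.1 kg.
Tool frame: the origin (TCP) lies midway between the tips of the shut fingers; the grasp point (between the pads) lies 19 mm behind it (arm.grasp_offset is the distance from the TCP to the grasp point, in m); z points along the fingers, y is the line along which they close (so a half turn about z gives the same grasp; the last joint's range is limited). The gripper opens to 85 mm and grips with 20 to 120 N. Pads are 22 mm wide; open, the fingers measure 114 mm over their backs; the gripper's body (76 mm by 85 mm) begins 54 mm behind the grasp point. The pads swing forward as they close: fully open they stand 13 mm farther back than shut.
Start: joints at [1.142, 0.311, 0.014, 1.512, -0.004, 1.319, -0.027], TCP at [0.208, -0.509, 0.209] pointing down, gripper open.
Joint ranges: [-2.7, 2.7], [-0.3, 1.91], [-1.27, 1.3], [0.12, 2.57], [-1.44, 4.58], [0.2, 2.03], [-3.05, 3.05]. Speed limits (rad/s): [2.79, 2.79, 3.14, 3.14, 3.14, 3.14, 3.14].

## Interface

Orientations are given as a unit quaternion [x, y, z, w].
In Python, from workcell import arm gives the robot as it stands. The module is installed in compiled form; this text tells all that it offers.
- The arm moves only by the tool drive_tool, never from a script. Its argument "targets" is a list of rows, each a list of 7 numbers: the opening, from 0 (shut) to 1 (fully open), then the shift along the tool's x, y, z in mm, then the turn, a rotation vector about the tool's x, y, z in rad. A call has 1 to 12 rows; each row shifts and turns the commanded pose from where the row before left it, along the tool's axes as they then stand; what a row does not reach is not made up. A row lasts 1/12 s, in which the tool goes at most 41.7 mm and 7.16 degrees, less where a joint would pass 70% of its speed; a pose out of reach is approached as far as the arm can. A call with a gripper value outside its range is refused whole. The fingers move at their own pace and stop on an object; "force" is the grip in N (left out, the last holds). Time passes only in rows, so rows that do not move let the fingers close. It gives the time, the measured TCP pose, the force, the opening and the grip force at its end, in the units of the state.
- arm.state(): the state, without advancing time (a new reading comes with each control period).
- arm.capture(name): name is "scene" or "top"; returns a dict with "pixels" (480x640x3 uint8, red, green, blue), "z_map" (480x640 float32, m along the optical axis (not along the pixel's ray), 0 where there is no reading), "fx", "fy", "cx", "cy" (pixels), "extrinsics" (4x4, takes a point from camera to world coordinates). Camera axes: x right, y up, looking along -z (the intrinsics and any distortion apply to the point x, -y, -z); pixel columns grow to the right and rows downward; lengths in m; the calibration is good to about 2 mm. A picture is of the moment at which its call begins.
- arm.hand_in(): hands the job in; it is judged then, once.
The state is a dict: "t": time; "joint_positions": joint angles; "joint_vel": joint speeds; "joint_efforts": joint torques, N m; "position": TCP position; "orientation": TCP orientation; "wrist_force": force on the tool from outside, world axes, zero at the start; "moment": the same for the moment, N m; "width": finger opening in m; "grasp_force": force on a finger pad.
Only numpy, scipy, OpenCV 4.12 (cv2) and the standard library are available. Lean on these libraries where they do the work, as an engineer would, in place of code of your own. Each camera call takes 0.05 s, during which the arm holds its last target. There are 200 camera calls.

## Task

Set up the next run on the plant imaging turntable: stand every fresh seedling pot (pink tag) upright and centred on a rubber pad on the half of the turntable that now faces the robot, one pot to a pad, and hang the colour card on the brass stud on that side of the screen, head through the keyhole and slid fully down so that it is locked behind the head. Then, with everything aboard, turn the turntable half a turn clockwise (seen from above), past the quarter-turn detent, until it rests in the detent there, with the fresh pots still centred on their pads and the card still locked. Finally stand the imaged pots (blue tags) that have come round upright in the white tray, and leave all the other things on the bench where they are.

Things in the scene. Friction and masses are not known exactly. Their poses are not given: they have to be found in the camera images.
- turntable (a joint): angle of the turntable, rad: 0 in the start detent, growing clockwise seen from above; detents at 0, 1.571 and 3.142 (half a turn), end stops at -0.3 and 3.44. An index cam pulls it to the nearest detent with up to 0.65 Nm (friction 0.02 Nm, damping 0.4 Nm per rad/s); it stays in a detent when let go
- hub (a point): on the turntable's axis, on top of its disc (340 mm across, top 30 mm above the bench). Axes turn with it: y along the upright dark screen that halves the disc (6 mm thick, 190 mm long, top edge 130 mm above the bench); -x points squarely from the screen to the half that faces the robot at the start. Two pads on each half; a camera on a rail beyond the far half
- handle (a point): grip point of the red handle, by the right-hand end of the screen at the start, 145 mm from the axis: an upright round sleeve 20 mm across, 135 to 190 mm above the bench (this point at 165, on its axis), on a thin post. It turns with the turntable. Fingers around the sleeve stay above the screen
- pad_a (a point): centre of one black rubber pad (64 mm square, flush with the disc) on the half facing the robot at the start: 85 mm from the screen's middle plane and 65 mm towards +y of hub. It turns with the turntable
- pad_b (a point): the other pad of that half, 65 mm towards -y of hub, 130 mm from pad_a. It turns with the turntable
- stud (a point): brass headed stud, level, in the middle of the screen's face that looks to the robot at the start, 115 mm above the bench: shank 6 mm across with 9 mm free between screen and head; head 16 mm across, 4 mm thick. Point: on its axis, 4.5 mm from the screen's face. Axes as hub; the head lies towards -x. The like stud on the other face stays empty
- card_slot (a point): colour card: upright grey plate, colour patches on both faces (either may face out), 80 mm wide (y), 5 thick (x), 75 tall, 120 g. Point: where the stud's axis lies when locked, mid-thickness, 67 mm above the lower edge, on the centre line; the 11 mm wide slot ends 3 mm above it. The entry opening, 24 x 24 mm, has its centre 27 mm below it. Locked, it meets the stud point within the play
- card_grip (a point): centre of the black grip block on the card's top tab, 50 mm above card_slot: 10 mm thick (card's x), 22 wide (y), from 19 mm below to 23 mm above this point. When hung, 35 mm above the screen's edge. At the start the card stands in a wooden stand (50 x 100 mm, 42 tall), its lower 30 mm in an 8 mm wide slot: lift it straight up
- fresh1_c (a point): fresh pot, pink tag, at the start on the black mat: black, square, 50 mm tall, 150 g; the upper 16 mm is a rim band 60 mm square, the body below 54 mm square; the seedling reaches 30 mm above the rim (soft, nothing solid there). Point: its centre, 25 mm above its underside; z upright, x and y square to its sides
- fresh2_c (a point): fresh pot, pink tag (one may be absent): black, square, 50 mm tall, 150 g; the upper 16 mm is a rim band 60 mm square, the body below 54 mm square; the seedling reaches 30 mm above the rim (soft, nothing solid there). Point: its centre, 25 mm above its underside; z upright, x and y square to its sides
- imaged1_c (a point): imaged pot, blue tag, at the start on the far half of the disc: black, square, 50 mm tall, 150 g; the upper 16 mm is a rim band 60 mm square, the body below 54 mm square; the seedling reaches 30 mm above the rim (soft, nothing solid there). Point: its centre, 25 mm above its underside; z upright, x and y square to its sides
- imaged2_c (a point): imaged pot, blue tag (one may be absent): black, square, 50 mm tall, 150 g; the upper 16 mm is a rim band 60 mm square, the body below 54 mm square; the seedling reaches 30 mm above the rim (soft, nothing solid there). Point: its centre, 25 mm above its underside; z upright, x and y square to its sides
- tray_in (a point): centre of the inner floor of the white finished tray, 4 mm above the bench; inside 232 mm along its x and 122 mm along its y, rim 14 mm above the bench
- tagbox_c (a point): clear box of plant tags, 85 x 60 x 45 mm; point at mid-height. Bystander, leave alone
- beaker: clear beaker, 96 mm across, 115 mm tall; origin under its centre. Bystander, leave alone
- wash: white bottle with red cap, 64 mm across, 150 mm tall; origin under its centre. Bystander, leave alone
- jar: green glass jar with blue cap, 68 mm across, 90 mm tall; origin under its centre. Bystander, leave alone
- brush: small brush lying on the bench, 150 mm long, 20 mm thick; origin under its middle. Bystander, leave alone
- dibber: wooden-handled dibber lying on the bench, 170 mm long, 26 mm thick; origin under its middle. Bystander, leave alone

How it is judged:
On the way, in this order (a step that is already met when the one before it is completed fails the run):
1. with the turntable still in its start detent, every fresh pot stands on a pad of the half facing the robot and the colour card hangs locked on the stud ((horizontal distance between fresh1_c and pad_a below 0.012 m or horizontal distance between fresh1_c and pad_b below 0.012 m) and z of each of fresh1_c, fresh2_c in the frame of hub below 0.033 m and angle between each of fresh1_c, fresh2_c's own z axis and vertical below 0.12 rad and (horizontal distance between fresh2_c and pad_a below 0.012 m or horizontal distance between fresh2_c and pad_b below 0.012 m) and distance between card_slot and stud below 0.007 m and angle between card_slot's own z axis and vertical below 0.15 rad and value of joint turntable below 0.15 rad), for 0.2 s.
2. the turntable is turned half a turn, within 3 degrees, with the fresh and the imaged pots aboard and the card locked (value of joint turntable between 3.092 and 3.192 rad and horizontal distance between each of fresh1_c, fresh2_c, imaged1_c, imaged2_c and hub below 0.173 m and z of fresh1_c in the frame of hub between 0.015 and 0.04 m and angle between each of fresh1_c, fresh2_c, imaged1_c, imaged2_c's own z axis and vertical below 0.3 rad and z of fresh2_c in the frame of hub between 0.015 and 0.04 m and z of imaged1_c in the frame of hub between 0.015 and 0.04 m and z of imaged2_c in the frame of hub between 0.015 and 0.04 m and distance between card_slot and stud below 0.007 m and angle between card_slot's own z axis and vertical below 0.15 rad), for 0.2 s.
At the end, for the whole second after the job is handed in: Turntable at 3.142 rad within 0.05; each fresh pot upright on pad_a or pad_b, centre within 12 mm; card upright and locked, card_slot within 7 mm of stud; each imaged pot upright in the white tray; all at rest. Absent pots do not count (value of joint turntable between 3.092 and 3.192 rad and (horizontal distance between fresh1_c and pad_a below 0.012 m or horizontal distance between fresh1_c and pad_b below 0.012 m) and z of each of fresh1_c, fresh2_c in the frame of hub below 0.033 m and angle between each of fresh1_c, fresh2_c, imaged1_c, imaged2_c's own z axis and vertical below 0.12 rad and (horizontal distance between fresh2_c and pad_a below 0.012 m or horizontal distance between fresh2_c and pad_b below 0.012 m) and distance between card_slot and stud below 0.007 m and angle between card_slot's own z axis and vertical below 0.15 rad and x of imaged1_c in the frame of tray_in between -0.1 and 0.1 m and y of imaged1_c in the frame of tray_in between -0.05 and 0.05 m and z of each of imaged1_c, imaged2_c in the frame of tray_in below 0.033 m and x of imaged2_c in the frame of tray_in between -0.1 and 0.1 m and y of imaged2_c in the frame of tray_in between -0.05 and 0.05 m and linear speed of each of fresh1, fresh2, imaged1, imaged2, card below 0.02 m/s and velocity of joint turntable below 0.05 rad/s); the robot touches nothing.
It fails at once if a bystander (tag box, beaker, bottle, jar, brush, dibber) is shifted by more than 3 cm (distance of any of tagbox_c, beaker, wash, jar, brush, dibber from where it was at the start of the episode above 0.03 m).
Of fresh1, fresh2 only 1 to 2 are there at a start; the rules pass over those that are not, and their reading is None.
Of imaged1, imaged2 only 1 to 2 are there at a start; the rules pass over those that are not, and their reading is None.
At some moment in a run one of fresh1, fresh2, imaged1, imaged2 may be knocked a few centimetres aside while the robot is not near it.
It also fails if it takes over 210 s, if anything falls off the work surface, if the arm or the gripper's body presses on something with over 40 N, if the wrist force passes 120 N, or if a joint passes its speed limit or range.

## Working session

There is one attempt and no reset: what is moved stays moved. The work goes in short steps, Python scripts to look and compute and a tool call to move; the robot and the scene stay as the last step left them, time stands still between calls to the robot, and variables do not carry over. Pictures are saved under pics/ and viewed, at most 14 in all, crops included, and the job is handed in when it is done.

Besides the shell and the picture viewer there is one more tool, called after "Emit:" as name(argument=value, ...), one argument or row to a line, values as JSON. drive_tool: Moves the arm, as the interface text tells. Its arguments: {"type":"object","properties":{"targets":{"type":"array","items":{"type":"array","items":{"type":"number"}}},"force":{"type":"number"}},"required":["targets"]}

```bash
mkdir -p pics; cat > h.py <<'E'
import numpy as np, cv2
from scipy.spatial.transform import Rotation as R
from workcell import arm
def cap(n,save=None):
    c=arm.capture(n)
    if save: cv2.imwrite('pics/'+save,c['pixels'][:,:,::-1])
    return c
def pts(c):
    z=c['z_map']; v,u=np.mgrid[0:480,0:640]
    P=np.stack([(u-c['cx'])/c['fx']*z,-(v-c['cy'])/c['fy']*z,-z,np.ones_like(z)],-1)
    return (P@np.array(c['extrinsics']).T)[...,:3]
def ray(c,u,v,h):
    E=np.array(c['extrinsics']); d=E[:3,:3]@np.array([(u-c['cx'])/c['fx'],-(v-c['cy'])/c['fy'],-1]); o=E[:3,3]
    return o+d*(h-o[2])/d[2]
E
python3 - <<'E'
from h import *
for n in('scene','top'):
    c=cap(n,n+'0.png'); np.save(n+'0.npy',c,allow_pickle=True)
    print(n,c['fx'],c['fy'],c['cx'],c['cy'],np.round(c['extrinsics'],3).tolist(),(c['z_map']>0).mean())
print(arm.state(), arm.grasp_offset)
E
```

```text
scene 462.124647265383 462.124647265383 317.59086214302386 239.00464152179356 [[0.343, -0.631, 0.696, 1.516], [0.939, 0.217, -0.266, -0.361], [0.017, 0.745, 0.667, 1.044], [0.0, 0.0, 0.0, 1.0]] 0.992734375
top 472.9996901253527 472.9996901253527 316.1773862690542 234.36744021343432 [[-0.022, 0.994, -0.105, 0.426], [-1.0, -0.022, 0.001, 0.008], [-0.002, 0.105, 0.995, 1.371], [0.0, 0.0, 0.0, 1.0]] 0.99599609375
{'t': 0.1, 'joint_positions': array([ 1.14228941,  0.31161305,  0.01397059,  1.51292499, -0.00440703,
        1.31921801, -0.02718737]), 'joint_vel': array([-0.00092571, -0.00173259,  0.0018149 , -0.00356093,  0.00119047,
       -0.00011542, -0.00084203]), 'joint_efforts': array([ 6.58855242e-04, -3.80861235e+01,  1.46843847e-01, -2.31244540e+01,
        1.24031230e-02,  8.04734824e-03, -3.72527694e-06]), 'position': array([ 0.2072305 , -0.50868854,  0.20823621]), 'orientation': array([ 9.81344779e-01,  1.92253187e-01, -2.41768175e-04, -1.03853204e-03]), 'wrist_force': array([ 0.37736923, -0.20172941, -0.69980947]), 'moment': array([0.03138929, 0.01962841, 0.01049766]), 'grasp_force': 0.0, 'width': 0.08544050547526905} 0.0187
```

View pics/scene0.png

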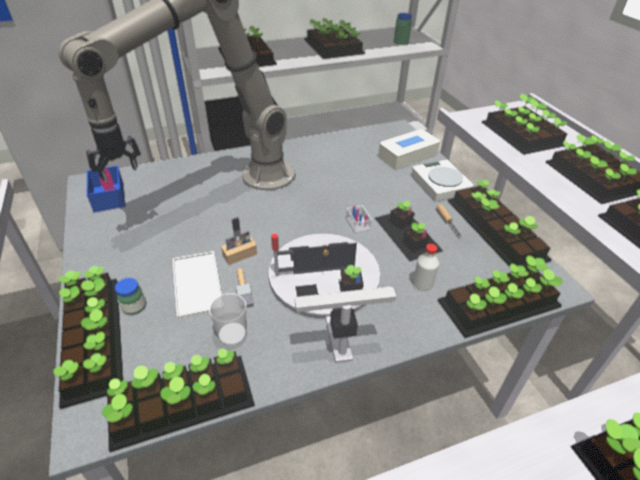

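View pics/top0.png

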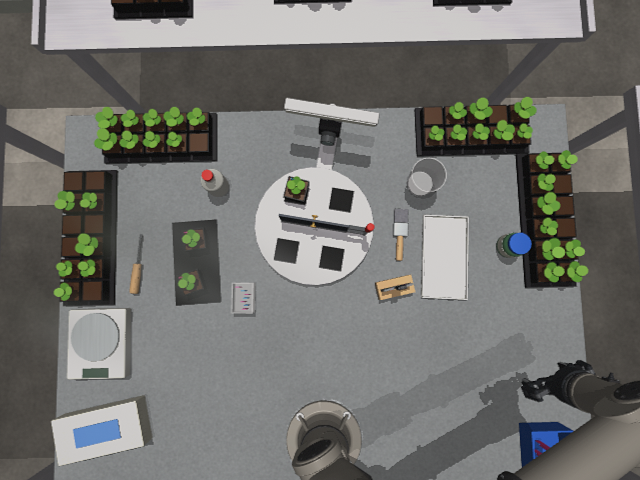

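The top view shows two fresh pots on the mat at about (192,238) and (188,282), and one imaged pot at (296,187). It also has the disc at (314,225), the handle at (370,227), the card stand at (396,288) and the tray at (445,257).

```bash
cat > m1.py <<'E'
from h import *
T=np.load('top0.npy',allow_pickle=True).item(); S=np.load('scene0.npy',allow_pickle=True).item()
PT,PS=pts(T),pts(S)
def rect(n,p): 
    r=cv2.minAreaRect((p[:,:2]*1000).astype(np.float32)); print(n,len(p),np.round(r[0],1),np.round(r[1],1),round(r[2],1),'z',np.round(np.percentile(p[:,2],[5,50,95]),4))
def box(P,c,r,z0,z1):
    m=(abs(P[...,0]-c[0])<r)&(abs(P[...,1]-c[1])<r)&(P[...,2]>z0)&(P[...,2]<z1); return m
# disc
hsvT=cv2.cvtColor(T['pixels'],cv2.COLOR_RGB2HSV); hsvS=cv2.cvtColor(S['pixels'],cv2.COLOR_RGB2HSV)
for nm,C,P,h in(('top',T,PT,hsvT),('scene',S,PS,hsvS)):
    g=ray(T,314,225,0.03)
    m=box(P,g,.2,.02,.036); q=P[m]
    cc,rr=cv2.minEnclosingCircle((q[:,:2]*1000).astype(np.float32)); print(nm,'disc',np.round(cc,1),rr,np.median(q[:,2]))
    pad=(box(P,g,.17,.02,.036)&(h[...,2]<60)).astype(np.uint8)
    n,l,st,ce=cv2.connectedComponentsWithStats(pad)
    for i in range(1,n):
        if st[i,4]>150: rect(' pad? px%s'%np.round(ce[i]),P[l==i])
    red=box(P,g,.25,.1,.25)&((h[...,0]<8)|(h[...,0]>172))&(h[...,1]>150)
    if red.sum(): rect(' handle',P[red])
    rect(' screen',P[box(P,g,.13,.1,.135)])
    for k,px in(('f1',(192,238)),('f2',(188,282)),('im',(296,187))):
        b=.05+(.03 if k=='im' else 0); c=ray(T,*px,b)
        m=box(P,c,.06,b-.012,b+.008)&(h[...,2]<200)&~((h[...,0]>30)&(h[...,0]<90)&(h[...,1]>90)&(h[...,2]>80))
        n,l,st,ce=cv2.connectedComponentsWithStats(m.astype(np.uint8)); i=1+np.argmax(st[1:,4]); rect(' '+k,P[l==i])
    c=ray(T,396,288,.042); rect(' stand',P[box(P,c,.08,.034,.048)]); 
    rect(' card',P[box(P,c,.08,.055,.105)]); rect(' grip',P[box(P,c,.08,.108,.16)])
    c=ray(T,445,257,.01); rect(' tray rim',P[box(P,c,.16,.009,.02)]); rect(' tray floor',P[box(P,c,.04,-.01,.02)])
E
python3 m1.py
```

```text
top disc [546.8  16.9] 243.48268127441406 0.03112734969938824
 pad? px[341. 200.] 413 [666.3 -65.7] [60.4 60.5] 79.4 z [0.0266 0.0312 0.0351]
 pad? px[288. 247.] 281 [525.7  93.5] [60.4 58.5] 75.6 z [0.0269 0.0316 0.0352]
 pad? px[331. 258.] 418 [499.7 -34.2] [59.3 60.2] 79.0 z [0.027  0.0317 0.0352]
 handle 56 [ 567.1 -128.1] [16.4 17.2] 41.2 z [0.1515 0.1899 0.1936]
 screen 559 [630.2 -15.6] [232.2 119.3] 70.5 z [0.1025 0.1175 0.1332]
 f1 256 [559.5 349.1] [60.6 62.2] 7.3 z [0.0425 0.051  0.0562]
 f2 260 [440.6 358.4] [60.4 60.6] 17.8 z [0.0452 0.0513 0.0567]
 im 247 [690.7  59.8] [60.1 60.7] 75.0 z [0.0723 0.078  0.0836]
 stand 520 [ 413.4 -210.9] [ 50.2 100.2] 11.6 z [0.0383 0.0428 0.047 ]
 card 53 [ 413.6 -210.2] [ 6.1 78.3] 11.3 z [0.0637 0.0865 0.0933]
 grip 47 [ 413.8 -210.2] [ 9.6 21.9] 11.5 z [0.121  0.1516 0.1563]
 tray rim 1014 [ 493.6 -366.6] [307.8 313.4] 89.0 z [0.0092 0.014  0.0194]
 tray floor 763 [ 495.6 -362. ] [79.8 79.6] 0.0 z [0.0004 0.0046 0.0092]
scene disc [539.2  22.8] 231.63510131835938 0.028800823774912998
 handle 15 [ 575.  -130.8] [12.3 13.1] 60.9 z [0.1868 0.1886 0.1909]
 screen 745 [637.5 -16.4] [228.7 118.3] 72.4 z [0.1017 0.1158 0.1296]
 f1 248 [565.  345.9] [67.6 63.4] 9.7 z [0.0397 0.0478 0.0539]
 f2 224 [447.4 358.2] [64.8 68.5] 20.6 z [0.0402 0.048  0.0537]
 im 273 [697.3  58.9] [60.4 66.4] 74.0 z [0.0704 0.0756 0.0808]
 stand 300 [ 419.1 -210.4] [ 53.6 102.7] 9.4 z [0.0357 0.04   0.0449]
 card 213 [ 420.1 -211.1] [12.7 81.8] 12.5 z [0.0567 0.077  0.0992]
 grip 94 [ 420.7 -211.6] [14.6 23. ] 5.6 z [0.1109 0.1338 0.1514]
 tray rim 604 [ 502.7 -359.3] [308.8 248.7] 82.1 z [0.0098 0.0146 0.0192]
 tray floor 509 [ 495.6 -361.8] [79.8 79.8] 89.8 z [-0.0014  0.0023  0.0058]
```

```bash
python3 - <<'E'
from h import *
T=cv2.imread('pics/top0.png'); 
a=cv2.resize(T[170:310,165:305],(400,400),interpolation=2);b=cv2.resize(T[200:320,340:480],(400,343),interpolation=2)
b=cv2.copyMakeBorder(b,0,57,0,0,0); cv2.imwrite('pics/crop1.png',np.hstack([a,b]))
E
```

```text
(no output)
```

View pics/crop1.png

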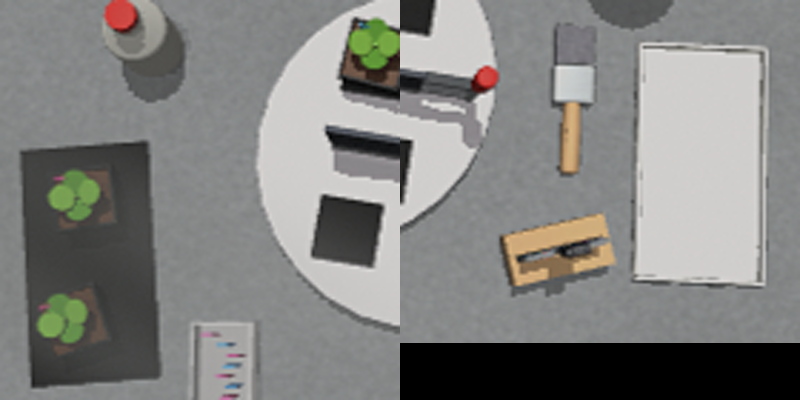

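```bash
cat >> m1.py <<'E'
print('--- calib')
for nm,P in(('top',PT),('scene',PS)):
    q=P[box(P,(.207,-.509),.09,.215,.262)]; 
    if len(q)>5: rect(nm+' fingers',q)
    r=np.hypot(P[...,0],P[...,1])
    for z0,z1 in((.004,.012),(.012,.025),(.025,.04),(.04,.08)):
        m=(r<.13)&(P[...,2]>z0)&(P[...,2]<z1)
        if m.sum()>20:
            q=P[m][:,:2]; A=np.c_[2*q,np.ones(len(q))]; s=np.linalg.lstsq(A,(q**2).sum(1),rcond=None)[0]
            rect(nm+' base',P[m]); print('  fit',np.round(s[:2],4),np.sqrt(s[2]+s[:2]@s[:2]), np.std(np.hypot(*(q-s[:2]).T)))
E
python3 m1.py | sed -n '/calib/,$p'
```

```text
--- calib
top fingers 35 [ 209.5 -504.1] [ 14.5 106.8] 22.2 z [0.2449 0.2533 0.2604]
top base 655 [16.2  3.9] [222.4 256.8] 8.4 z [0.0042 0.0069 0.0118]
  fit [-0.001   0.0013] 0.10792481125690588 0.014679856307470993
top base 1347 [23.3 -2.9] [205.4 166.3] 86.6 z [0.0125 0.0157 0.022 ]
  fit [-0.0007 -0.0009] 0.08884805271583972 0.009672787755810104
top base 207 [28.4 -3.5] [142.1  85.7] 85.6 z [0.0256 0.0326 0.0391]
  fit [ 0.0041 -0.0008] 0.06884510740125668 0.006335999971725287
top base 392 [30.2 -1.5] [135.1  75.1] 89.6 z [0.0416 0.0566 0.0769]
  fit [ 0.0001 -0.0011] 0.06463007018725399 0.003915569969127223
scene fingers 59 [ 214.9 -508.5] [ 27.  111.8] 26.9 z [0.244  0.2541 0.2613]
scene base 356 [26.4 -3.4] [207.4 172.5] 83.3 z [0.0048 0.0092 0.0118]
  fit [ 0.0078 -0.0014] 0.09165092039553722 0.01019623721940427
scene base 271 [ 34.5 -11.1] [202.  149.2] 72.8 z [0.0121 0.0147 0.0239]
  fit [ 0.0074 -0.0002] 0.08141369464539835 0.012025836739521192
scene base 149 [14.6 -3.1] [137.  130.1] 85.7 z [0.0257 0.0318 0.0383]
  fit [ 0.0036 -0.0016] 0.07072993666211215 0.006445450353324899
scene base 352 [20.3 -2.4] [130.3 111.9] 81.4 z [0.0413 0.0583 0.0778]
  fit [ 0.0058 -0.0006] 0.062486097264959066 0.005084324498181456
```

Emit:
drive_tool(
  targets=[
    [1,0,0,-5,0,0,-0.12],
    [1,0,0,-5,0,0,-0.12],
    [1,0,0,-5,0,0,-0.12],
    [1,0,0,-5,0,0,-0.12],
    [1,0,0,-5,0,0,-0.12],
    [1,0,0,-5,0,0,-0.12],
    [1,0,0,-5,0,0,-0.12],
    [1,0,0,-5,0,0,-0.12],
    [1,0,0,-5,0,0,-0.12],
    [1,0,0,-5,0,0,-0.12],
    [1,0,0,-5,0,0,-0.12],
    [1,0,0,-5,0,0,-0.12],
  ],
  force=40,
)

```text
t: 1.1
position: [0.2073, -0.509, 0.2688]
orientation: [0.609, 0.793, 0.0, -0.001]
wrist_force: [-0.1, 0.0, -0.1]
width: 0.085
grasp_force: 0.0
```

```bash
cat > go.py <<'E'
# usage: go.py x y z psi ... (mm, deg; psi = world heading of tool y) : turn first, then shift in turned tool axes
import sys
from h import *
s=arm.state(); p=s['position']*1000; M=R.from_quat(s['orientation']).as_matrix()
psi=np.degrees(np.arctan2(M[1,1],M[0,1])); print('pos',p.round(1),'psi',round(psi,1),'tilt',round(np.degrees(np.arccos(-M[2,2])),2),'F',np.round(s['wrist_force'],1),'w',round(s['width']*1000,1),'g',round(s['grasp_force'],1),'t',round(s['t'],1),'j7',round(s['joint_positions'][6],2))
a=list(map(float,sys.argv[1:]))
for i in range(0,len(a),4):
    q,ps=np.array(a[i:i+3]),a[i+3]; d=(psi-ps+180)%360-180; r=np.radians(ps); D=q-p
    x=np.array([-np.sin(r),np.cos(r),0]); y=np.array([np.cos(r),np.sin(r),0])
    print('turn z',round(np.radians(d),3),'shift',np.round([D@x,D@y,-D[2]],1)); p,psi=q,ps
E
python3 go.py 450 -50 270 17.8 441 358 270 17.8 441 358 60 17.8
```

```text
pos [ 207.3 -509.   268.8] psi 15.0 tilt 0.08 F [-0.1  0.  -0.1] w 85.0 g 0.0 t 1.1 j7 1.37
turn z -0.049 shift [362.8 371.4  -1.2]
turn z 0.0 shift [391.2 116.2  -0. ]
turn z 0.0 shift [  0.   0. 210.]
```

Emit:
drive_tool(
  targets=[
    [1,0,0,0,0,0,-0.049],
    [1,24.2,24.8,0,0,0,0],
    [1,24.2,24.8,0,0,0,0],
    [1,24.2,24.8,0,0,0,0],
    [1,24.2,24.8,0,0,0,0],
    [1,24.2,24.8,0,0,0,0],
    [1,24.2,24.8,0,0,0,0],
    [1,24.2,24.8,0,0,0,0],
    [1,24.2,24.8,0,0,0,0],
    [1,24.2,24.8,0,0,0,0],
    [1,24.2,24.8,0,0,0,0],
    [1,24.2,24.8,0,0,0,0],
  ],
)

```text
t: 2.1
position: [0.3879, -0.1718, 0.2689]
orientation: [0.592, 0.806, -0.0, -0.0]
wrist_force: [0.5, -0.9, -0.5]
width: 0.0853
grasp_force: 0.0
```

Emit:
drive_tool(
  targets=[
    [1,24.2,24.8,0,0,0,0],
    [1,24.2,24.8,0,0,0,0],
    [1,24.2,24.8,0,0,0,0],
    [1,24.2,24.8,0,0,0,0],
    [1,32.6,9.7,0,0,0,0],
    [1,32.6,9.7,0,0,0,0],
    [1,32.6,9.7,0,0,0,0],
    [1,32.6,9.7,0,0,0,0],
    [1,32.6,9.7,0,0,0,0],
    [1,32.6,9.7,0,0,0,0],
    [1,32.6,9.7,0,0,0,0],
    [1,32.6,9.7,0,0,0,0],
  ],
)

```text
t: 3.1
position: [0.4485, 0.2218, 0.2688]
orientation: [0.592, 0.806, -0.0, 0.0]
wrist_force: [0.5, 0.5, -0.2]
width: 0.0858
grasp_force: 0.0
```

Emit:
drive_tool(
  targets=[
    [1,32.6,9.7,0,0,0,0],
    [1,32.6,9.7,0,0,0,0],
    [1,32.6,9.7,0,0,0,0],
    [1,32.6,9.7,0,0,0,0],
    [1,0,0,25,0,0,0],
    [1,0,0,25,0,0,0],
    [1,0,0,25,0,0,0],
    [1,0,0,25,0,0,0],
    [1,0,0,25,0,0,0],
    [1,0,0,0,0,0,0],
  ],
)

```text
t: 3.93
position: [0.4441, 0.3529, 0.1383]
orientation: [0.591, 0.806, -0.006, -0.001]
wrist_force: [-1.5, -1.3, -0.0]
width: 0.0851
grasp_force: 0.0
```

```bash
python3 go.py 441 358 16 17.8
python3 - <<'E'
from h import *
S=cap('scene'); im=S['pixels'][150:290,340:480,::-1]; a=cv2.resize(im,(560,560),interpolation=2); cv2.imwrite('pics/s1.png',a)
E
```

```text
pos [444.1 352.9 138.3] psi 17.5 tilt 0.68 F [-1.5 -1.3 -0. ] w 85.1 g 0.0 t 3.9 j7 -0.72
turn z -0.005 shift [  5.8  -1.4 122.3]
```

View pics/s1.png

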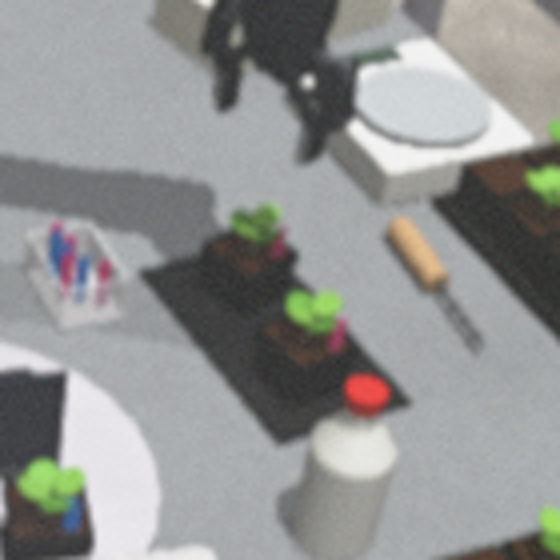

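Both fresh pots carry pink tags, at (257,240) and (315,315) in the crop, and the gripper hovers over the nearer one.

Emit:
drive_tool(
  targets=[
    [1,5.8,-1.4,0,0,0,0],
    [1,0,0,24,0,0,0],
    [1,0,0,24,0,0,0],
    [1,0,0,24,0,0,0],
    [1,0,0,0,0,0,0],
    [1,0,0,0,0,0,0],
  ],
)

```text
t: 4.48
position: [0.4438, 0.3625, 0.0732]
orientation: [0.591, 0.806, 0.0, -0.0]
wrist_force: [0.5, 0.4, 1.0]
width: 0.0856
grasp_force: 0.0
```

```bash
python3 go.py 441 358 17 17.8; python3 -c "
from h import *
print(arm.state()['joint_positions'].round(2))"
```

```text
pos [443.8 362.5  73.2] psi 17.5 tilt 0.03 F [0.5 0.4 1. ] w 85.6 g 0.0 t 4.5 j7 -0.77
turn z -0.005 shift [-3.4 -4.1 56.2]
[-0.17  0.6  -0.79  1.62  0.46  1.12 -0.77]
```

Emit:
drive_tool(
  targets=[
    [1,-3.4,-4.1,0,0,0,0],
    [1,0,0,19,0,0,0],
    [1,0,0,19,0,0,0],
    [1,0,0,18,0,0,0],
    [1,0,0,0,0,0,0],
    [1,0,0,0,0,0,0],
    [0,0,0,0,0,0,0],
    [0,0,0,0,0,0,0],
    [0,0,0,0,0,0,0],
    [0,0,0,0,0,0,0],
    [0,0,0,0,0,0,0],
    [0,0,0,0,0,0,0],
  ],
  force=40,
)

```text
t: 5.48
position: [0.4421, 0.3588, 0.0186]
orientation: [0.591, 0.806, 0.002, 0.001]
wrist_force: [0.1, -0.8, 6.3]
width: 0.0583
grasp_force: 43.8
```

Emit:
drive_tool(
  targets=[
    [0,0,0,0,0,0,0],
    [0,0,0,0,0,0,0],
    [0,0,0,-5,0,0,0],
    [0,0,0,-10,0,0,0],
    [0,0,0,-15,0,0,0],
    [0,0,0,-10,0,0,0],
    [0,0,0,0,0,0,0],
    [0,0,0,0,0,0,0],
  ],
)

```text
t: 6.15
position: [0.4413, 0.3578, 0.0571]
orientation: [0.591, 0.806, 0.001, 0.0]
wrist_force: [-0.5, 0.2, -1.6]
width: 0.0589
grasp_force: 43.3
```

```bash
python3 go.py 441 358 190 17.8 500 -34 190 -11.5 500 -34 50 -11.5; python3 - <<'E'
from h import *
S=cap('scene'); im=S['pixels'][150:290,340:480,::-1]; a=cv2.resize(im,(560,560),interpolation=2); cv2.imwrite('pics/s2.png',a)
E
```

```text
pos [441.3 357.8  57.1] psi 17.5 tilt 0.1 F [-0.5  0.2 -1.6] w 58.9 g 43.3 t 6.2 j7 -0.78
turn z -0.006 shift [   0.3   -0.2 -132.9]
turn z 0.511 shift [-372.4  136.    -0. ]
turn z 0.0 shift [  0.   0. 140.]
```

View pics/s2.png

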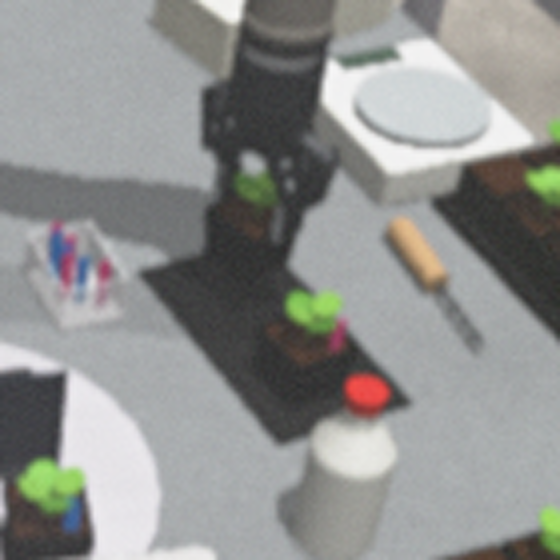

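The pot is held level between the fingers and is clear of the mat, at about (250,220) in the crop.

Emit:
drive_tool(
  targets=[
    [0,0,0,-15,0,0,0],
    [0,0,0,-25,0,0,0],
    [0,0,0,-30,0,0,0],
    [0,0,0,-25,0,0,0.06],
    [0,0,0,-15,0,0,0.1],
    [0,0,0,0,0,0,0.1],
    [0,0,0,0,0,0,0.1],
    [0,0,0,0,0,0,0.1],
    [0,0,0,0,0,0,0.05],
    [0,-20,7.3,0,0,0,0],
    [0,-30,11,0,0,0,0],
    [0,-30,11,0,0,0,0],
  ],
)

```text
t: 7.2
position: [0.4521, 0.2728, 0.165]
orientation: [0.775, 0.632, -0.001, -0.0]
wrist_force: [0.9, -0.1, -1.3]
width: 0.0587
grasp_force: 43.5
```

Emit:
drive_tool(
  targets=[
    [0,-30,11,0,0,0,0],
    [0,-30,11,0,0,0,0],
    [0,-30,11,0,0,0,0],
    [0,-30,11,0,0,0,0],
    [0,-30,11,0,0,0,0],
    [0,-30,11,0,0,0,0],
    [0,-30,11,0,0,0,0],
    [0,-30,11,0,0,0,0],
    [0,-30,11,0,0,0,0],
    [0,-15,5.5,0,0,0,0],
    [0,0,0,0,0,0,0],
    [0,0,0,0,0,0,0],
  ],
)

```text
t: 8.2
position: [0.4968, -0.0284, 0.1651]
orientation: [0.777, 0.63, -0.001, -0.001]
wrist_force: [-0.6, 0.9, -1.1]
width: 0.0588
grasp_force: 43.5
```

```bash
python3 go.py 500 -34 49 -11.5
```

```text
pos [496.8 -28.4 165.1] psi -11.9 tilt 0.14 F [-0.6  0.9 -1.1] w 58.8 g 43.5 t 8.2 j7 -0.35
turn z -0.007 shift [ -4.9   4.2 116.1]
```

Emit:
drive_tool(
  targets=[
    [0,-4.9,4.2,16,0,0,-0.007],
    [0,0,0,25,0,0,0],
    [0,0,0,25,0,0,0],
    [0,0,0,20,0,0,0],
    [0,0,0,12,0,0,0],
    [0,0,0,6,0,0,0],
    [0,0,0,0,0,0,0],
    [0,0,0,0,0,0,0],
  ],
)

```text
t: 8.87
position: [0.5008, -0.0316, 0.0624]
orientation: [0.773, 0.635, 0.0, -0.0]
wrist_force: [0.2, -0.6, -1.0]
width: 0.0585
grasp_force: 43.5
```

```bash
python3 go.py 500 -34 48 -11.5
```

```text
pos [500.8 -31.6  62.4] psi -11.2 tilt 0.04 F [ 0.2 -0.6 -1. ] w 58.5 g 43.5 t 8.9 j7 -0.41
turn z 0.005 shift [-2.5 -0.3 14.4]
```

Emit:
drive_tool(
  targets=[
    [0,-2.5,0,6,0,0,0],
    [0,0,0,5,0,0,0],
    [0,0,0,3,0,0,0],
    [0,0,0,0,0,0,0],
    [0,0,0,0,0,0,0],
  ],
)

```text
t: 9.28
position: [0.5001, -0.0354, 0.0481]
orientation: [0.774, 0.634, -0.0, -0.0]
wrist_force: [0.9, -0.6, -1.0]
width: 0.0587
grasp_force: 43.5
```

Emit:
drive_tool(
  targets=[
    [0.75,0,0,0,0,0,0],
    [0.8,0,0,0,0,0,0],
    [0.9,0,0,0,0,0,0],
    [1,0,0,0,0,0,0],
    [1,0,0,0,0,0,0],
    [1,0,0,-10,0,0,0],
    [1,0,0,-25,0,0,0],
    [1,0,0,-30,0,0,0],
    [1,0,0,-30,0,0,0],
    [1,0,0,-15,0,0,0],
    [1,0,0,0,0,0,0],
    [1,0,0,0,0,0,0],
  ],
)

```text
t: 10.28
position: [0.5011, -0.0353, 0.1597]
orientation: [0.774, 0.634, 0.001, 0.001]
wrist_force: [-0.7, -0.4, -0.6]
width: 0.0854
grasp_force: 0.0
```

```bash
python3 go.py 559.5 349 158 7.3 559.5 349 17 7.3
```

```text
pos [501.1 -35.3 159.7] psi -11.3 tilt 0.18 F [-0.7 -0.4 -0.6] w 85.4 g 0.0 t 10.3 j7 -0.33
turn z -0.325 shift [373.8 106.8   1.7]
turn z 0.0 shift [  0.   0. 141.]
```

Emit:
drive_tool(
  targets=[
    [1,0,0,0,0,0,-0.11],
    [1,0,0,0,0,0,-0.11],
    [1,0,0,0,0,0,-0.105],
    [1,31.2,8.9,0,0,0,0],
    [1,31.2,8.9,0,0,0,0],
    [1,31.2,8.9,0,0,0,0],
    [1,31.2,8.9,0,0,0,0],
    [1,31.2,8.9,0,0,0,0],
    [1,31.2,8.9,0,0,0,0],
    [1,31.2,8.9,0,0,0,0],
    [1,31.2,8.9,0,0,0,0],
    [1,31.2,8.9,0,0,0,0],
  ],
)

```text
t: 11.28
position: [0.5431, 0.254, 0.1562]
orientation: [0.661, 0.751, -0.002, -0.001]
wrist_force: [0.9, -0.4, 0.3]
width: 0.0853
grasp_force: 0.0
```

Emit:
drive_tool(
  targets=[
    [1,31.2,8.9,0,0,0,0],
    [1,31.2,8.9,0,0,0,0],
    [1,31.2,8.9,0,0,0,0],
    [1,0,0,20,0,0,0],
    [1,0,0,20,0,0,0],
    [1,0,0,0,0,0,0],
    [1,0,0,0,0,0,0],
  ],
)

```text
t: 11.87
position: [0.5573, 0.3479, 0.1154]
orientation: [0.661, 0.751, -0.003, -0.0]
wrist_force: [-0.3, 0.6, -0.1]
width: 0.0856
grasp_force: 0.0
```

```bash
python3 go.py 559.5 349 17 7.3; python3 - <<'E'
from h import *
c=cap('top','top1.png'); P=pts(c); h=cv2.cvtColor(c['pixels'],cv2.COLOR_RGB2HSV)
g=(500,-34); m=(abs(P[...,0]-.5)<.06)&(abs(P[...,1]+.034)<.06)&(P[...,2]>.068)&(P[...,2]<.09)&(h[...,1]>=0)&~((h[...,0]>30)&(h[...,0]<90)&(h[...,1]>90)&(h[...,2]>80))
n,l,st,ce=cv2.connectedComponentsWithStats(m.astype(np.uint8)); i=1+np.argmax(st[1:,4]);q=P[l==i]; r=cv2.minAreaRect((q[:,:2]*1000).astype(np.float32)); print(r,np.median(q[:,2]))
E
```

```text
pos [557.3 347.9 115.4] psi 7.3 tilt 0.35 F [-0.3  0.6 -0.1] w 85.6 g 0.0 t 11.9 j7 -0.74
turn z -0.0 shift [ 0.8  2.3 98.4]
((498.9933166503906, -34.843299865722656), (59.70695495605469, 60.45188903808594), 79.20330810546875) 0.0787757807002305
```

Emit:
drive_tool(
  targets=[
    [1,0.8,2.3,25,0,0,0],
    [1,0,0,25,0,0,0],
    [1,0,0,20,0,0,0],
    [1,0,0,0,0,0,0],
    [1,0,0,0,0,0,0],
  ],
)

```text
t: 12.33
position: [0.5611, 0.3498, 0.0484]
orientation: [0.661, 0.75, -0.0, 0.0]
wrist_force: [0.1, -0.3, 0.2]
width: 0.0852
grasp_force: 0.0
```

```bash
python3 go.py 559.5 349 17 7.3
```

```text
pos [561.1 349.8  48.4] psi 7.2 tilt 0.05 F [ 0.1 -0.3  0.2] w 85.2 g 0.0 t 12.3 j7 -0.77
turn z -0.001 shift [-0.6 -1.7 31.4]
```

Emit:
drive_tool(
  targets=[
    [1,-0.6,-1.7,16,0,0,0],
    [1,0,0,15,0,0,0],
    [1,0,0,0,0,0,0],
    [1,0,0,0,0,0,0],
    [0,0,0,0,0,0,0],
    [0,0,0,0,0,0,0],
    [0,0,0,0,0,0,0],
    [0,0,0,0,0,0,0],
    [0,0,0,0,0,0,0],
    [0,0,0,0,0,0,0],
    [0,0,0,0,0,0,0],
    [0,0,0,0,0,0,0],
  ],
)

```text
t: 13.33
position: [0.5608, 0.3511, 0.0197]
orientation: [0.661, 0.75, 0.002, 0.001]
wrist_force: [0.2, -0.8, 6.0]
width: 0.0585
grasp_force: 44.1
```

Emit:
drive_tool(
  targets=[
    [0,0,0,-5,0,0,0],
    [0,0,0,-10,0,0,0],
    [0,0,0,-20,0,0,0],
    [0,0,0,-30,0,0,0],
    [0,0,0,-30,0,0,0],
    [0,0,0,-25,0,0,0],
    [0,0,0,-20,0,0,0],
    [0,0,0,-10,0,0,0.06],
    [0,0,0,0,0,0,0.1],
    [0,0,0,0,0,0,0.1],
    [0,0,0,0,0,0,0.067],
    [0,0,0,0,0,0,0],
  ],
)

```text
t: 14.33
position: [0.5589, 0.3497, 0.1675]
orientation: [0.774, 0.633, -0.0, 0.0]
wrist_force: [0.0, 0.3, -1.9]
width: 0.0587
grasp_force: 43.4
```

```bash
python3 go.py 526 93.5 165 -11.5 526 93.5 48 -11.5
```

```text
pos [558.9 349.7 167.5] psi -11.5 tilt 0.04 F [ 0.   0.3 -1.9] w 58.7 g 43.4 t 14.3 j7 -1.02
turn z 0.0 shift [-257.6   18.9    2.5]
turn z 0.0 shift [  0.   0. 117.]
```

Emit:
drive_tool(
  targets=[
    [0,-15,1.1,0,0,0,0],
    [0,-29,2.1,0,0,0,0],
    [0,-29,2.1,0,0,0,0],
    [0,-29,2.1,0,0,0,0],
    [0,-29,2.1,0,0,0,0],
    [0,-29,2.1,0,0,0,0],
    [0,-29,2.1,0,0,0,0],
    [0,-29,2.1,0,0,0,0],
    [0,-25,2.1,0,0,0,0],
    [0,-14.6,2.1,0,0,0,0],
    [0,0,0,0,0,0,0],
    [0,0,0,0,0,0,0],
  ],
)

```text
t: 15.33
position: [0.5276, 0.0927, 0.1673]
orientation: [0.774, 0.633, -0.0, -0.0]
wrist_force: [1.1, 1.3, -1.4]
width: 0.0587
grasp_force: 43.4
```

Emit:
drive_tool(
  targets=[
    [0,0,0,20,0,0,0],
    [0,0,0,28,0,0,0],
    [0,0,0,25,0,0,0],
    [0,0,0,20,0,0,0],
    [0,0,0,10,0,0,0],
    [0,0,0,0,0,0,0],
    [0,0,0,0,0,0,0],
  ],
)

```text
t: 15.92
position: [0.5278, 0.095, 0.0645]
orientation: [0.773, 0.634, 0.0, -0.0]
wrist_force: [-0.2, 0.5, -1.3]
width: 0.0589
grasp_force: 43.5
```

```bash
python3 go.py 526 93.5 48.5 -11.5
```

```text
pos [527.8  95.   64.5] psi -11.3 tilt 0.06 F [-0.2  0.5 -1.3] w 58.9 g 43.5 t 15.9 j7 -0.67
turn z 0.003 shift [-1.9 -1.4 16. ]
```

Emit:
drive_tool(
  targets=[
    [0,-1.9,-1.4,7,0,0,0],
    [0,0,0,5,0,0,0],
    [0,0,0,4,0,0,0],
    [0,0,0,0,0,0,0],
    [0,0,0,0,0,0,0],
  ],
)

```text
t: 16.33
position: [0.5259, 0.0917, 0.0482]
orientation: [0.774, 0.633, -0.0, 0.0]
wrist_force: [0.0, -0.4, -1.7]
width: 0.0587
grasp_force: 43.5
```

Emit:
drive_tool(
  targets=[
    [0.75,0,0,0,0,0,0],
    [0.8,0,0,0,0,0,0],
    [0.9,0,0,0,0,0,0],
    [1,0,0,0,0,0,0],
    [1,0,0,0,0,0,0],
    [1,0,0,-10,0,0,0],
    [1,0,0,-25,0,0,0],
    [1,0,0,-30,0,0,0],
    [1,0,0,-35,0,0,0],
    [1,0,0,-35,0,0,0],
    [1,0,0,-20,0,0,0],
    [1,0,0,0,0,0,0],
  ],
)

```text
t: 17.33
position: [0.5295, 0.0934, 0.2098]
orientation: [0.774, 0.633, 0.005, 0.003]
wrist_force: [0.5, 0.6, 0.7]
width: 0.0852
grasp_force: 0.0
```

```bash
python3 go.py 413.7 -210.2 203 11.5 413.7 -210.2 120 11.5
```

```text
pos [529.5  93.4 209.8] psi -11.4 tilt 0.69 F [0.5 0.6 0.7] w 85.2 g 0.0 t 17.3 j7 -0.59
turn z -0.4 shift [-274.4 -174.     6.8]
turn z 0.0 shift [ 0.  0. 83.]
```

Emit:
drive_tool(
  targets=[
    [1,0,0,0,0,0,-0.1],
    [1,0,0,0,0,0,-0.1],
    [1,0,0,0,0,0,-0.1],
    [1,0,0,0,0,0,-0.1],
    [1,-25,-15.8,0,0,0,0],
    [1,-25,-15.8,0,0,0,0],
    [1,-25,-15.8,0,0,0,0],
    [1,-25,-15.8,0,0,0,0],
    [1,-25,-15.8,0,0,0,0],
    [1,-25,-15.8,0,0,0,0],
    [1,-25,-15.8,0,0,0,0],
    [1,-25,-15.8,0,0,0,0],
  ],
)

```text
t: 18.33
position: [0.4407, -0.1304, 0.2031]
orientation: [0.633, 0.774, -0.0, -0.0]
wrist_force: [-0.2, -0.0, 0.3]
width: 0.0854
grasp_force: 0.0
```

Emit:
drive_tool(
  targets=[
    [1,-25,-15.8,0,0,0,0],
    [1,-25,-15.8,0,0,0,0],
    [1,-24.4,-16,7,0,0,0],
    [1,0,0,0,0,0,0],
    [1,0,0,0,0,0,0],
  ],
)

```text
t: 18.75
position: [0.4083, -0.2133, 0.1955]
orientation: [0.635, 0.773, -0.0, -0.001]
wrist_force: [0.1, 0.6, -0.4]
width: 0.0851
grasp_force: 0.0
```

```bash
python3 go.py 413.7 -210.2 112 11.5; python3 - <<'E'
from h import *
def col(q): r=cv2.minAreaRect((q[:,:2]*1000).astype(np.float32)); return np.round(r[0],1),np.round(r[1],1),round(r[2],1),round(float(np.median(q[:,2])),4)
T=np.load('top0.npy',allow_pickle=True).item(); h=cv2.cvtColor(T['pixels'],cv2.COLOR_RGB2HSV); P=pts(T)
b=(h[210:235,300:330,0]>8)&(h[210:235,300:330,0]<30)&(h[210:235,300:330,1]>110)
for v,u in np.argwhere(b): print(u+300,v+210,h[v+210,u+300],P[v+210,u+300].round(4),ray(T,u+300,v+210,.12)[:2].round(4))
# screen top edge
x=P[...,0]-.596;y=P[...,1]-.0127
m=(np.hypot(x,y)<.12)&(P[...,2]>.124)&(P[...,2]<.137); print('screen top',col(P[m]))
c=cap('top','top2.png'); P=pts(c); h=cv2.cvtColor(c['pixels'],cv2.COLOR_RGB2HSV)
for k,g in(('a',(.526,.0935)),('b',(.5,-.034))):
    m=(abs(P[...,0]-g[0])<.05)&(abs(P[...,1]-g[1])<.05)&(P[...,2]>.068)&(P[...,2]<.09)&~((h[...,0]>30)&(h[...,0]<90)&(h[...,1]>90)&(h[...,2]>80))
    n,l,st,ce=cv2.connectedComponentsWithStats(m.astype(np.uint8)); i=1+np.argmax(st[1:,4]);print(k,col(P[l==i]))
E
```

```text
pos [ 408.3 -213.3  195.5] psi 11.2 tilt 0.12 F [ 0.1  0.6 -0.4] w 85.1 g 0.0 t 18.8 j7 0.55
turn z -0.006 shift [ 2.   5.9 83.5]
312 215 [ 19 131 132] [0.6101 0.0172 0.1207] [0.6102 0.0172]
313 215 [ 18 169 157] [0.6093 0.0145 0.1253] [0.6101 0.0145]
314 215 [ 19 145 186] [0.6095 0.0118 0.1236] [0.61   0.0119]
315 215 [ 20 120 193] [0.6094 0.0092 0.1236] [0.61   0.0092]
313 216 [ 18 142 113] [0.6067 0.0146 0.1245] [0.6074 0.0146]
314 216 [ 18 157 140] [0.607  0.0119 0.1223] [0.6073 0.0119]
315 216 [ 18 158 150] [0.6064 0.0092 0.1263] [0.6073 0.0092]
316 216 [ 19 163 138] [0.6063 0.0066 0.1265] [0.6072 0.0066]
314 217 [ 19 158 158] [0.6048 0.012  0.119 ] [0.6046 0.012 ]
314 218 [ 20 152 184] [0.6024 0.012  0.1166] [0.602 0.012]
314 219 [ 18 113 162] [0.5988 0.0121 0.123 ] [0.5993 0.0121]
312 222 [ 16 130  55] [0.592  0.0176 0.1145] [0.5913 0.0176]
313 222 [ 18 145  86] [0.5919 0.015  0.1154] [0.5913 0.0149]
314 222 [ 18 140  53] [0.591  0.0123 0.1211] [0.5912 0.0123]
312 223 [ 20 142  79] [0.592  0.0179 0.0943] [0.5886 0.0177]
313 223 [ 19 146 131] [0.5886 0.015  0.1198] [0.5886 0.01
[... 481 characters left out ...]
33 0.0178]
313 225 [ 20 145 193] [0.5829 0.0151 0.1225] [0.5832 0.0151]
314 225 [ 18 138 107] [0.5835 0.0125 0.1175] [0.5831 0.0124]
315 225 [ 17 117  59] [0.591  0.0099 0.0572] [0.5831 0.0098]
311 226 [ 18 136 137] [0.5807 0.0205 0.1196] [0.5806 0.0205]
312 226 [ 19 146 169] [0.5801 0.0178 0.1241] [0.5806 0.0178]
313 226 [ 20 149 197] [0.5802 0.0152 0.1228] [0.5805 0.0152]
314 226 [ 19 151 159] [0.5795 0.0125 0.1279] [0.5805 0.0125]
315 226 [ 18 149 125] [0.5799 0.0098 0.1241] [0.5804 0.0098]
screen top (array([5.904e+02, 5.000e-01]), array([212.6,  29.1]), 74.7, 0.1305)
a (array([523.8,  90. ]), array([60.2, 59.8]), 78.7, 0.0788)
b (array([498.9, -34.8]), array([59.7, 60.4]), 79.2, 0.0782)
```

Emit:
drive_tool(
  targets=[
    [1,2,5.9,15,0,0,0],
    [1,0,0,15,0,0,0],
    [1,0,0,10,0,0,0],
    [1,0,0,0,0,0,0],
    [1,0,0,0,0,0,0],
  ],
)

```text
t: 19.22
position: [0.4153, -0.2075, 0.156]
orientation: [0.632, 0.775, 0.0, -0.001]
wrist_force: [-0.2, -0.1, 0.2]
width: 0.0855
grasp_force: 0.0
```

```bash
python3 go.py 413.7 -210.2 112 11.5
```

```text
pos [ 415.3 -207.5  156. ] psi 11.6 tilt 0.07 F [-0.2 -0.1  0.2] w 85.5 g 0.0 t 19.2 j7 0.51
turn z 0.001 shift [-2.4 -2.1 44. ]
```

Emit:
drive_tool(
  targets=[
    [1,-2.0,-1.7,15,0,0,0],
    [1,0,0,15,0,0,0],
    [1,0,0,14,0,0,0],
    [1,0,0,0,0,0,0],
    [1,0,0,0,0,0,0],
    [1,0,0,0,0,0,0],
    [1,0,0,0,0,0,0],
  ],
)

```text
t: 19.8
position: [0.4152, -0.2112, 0.1136]
orientation: [0.633, 0.774, 0.0, 0.001]
wrist_force: [0.7, -0.2, -0.5]
width: 0.0856
grasp_force: 0.0
```

```bash
python3 go.py 413.7 -210.2 112 11.5
```

```text
pos [ 415.2 -211.2  113.6] psi 11.5 tilt 0.16 F [ 0.7 -0.2 -0.5] w 85.6 g 0.0 t 19.8 j7 0.49
turn z -0.001 shift [ 1.3 -1.3  1.6]
```

Emit:
drive_tool(
  targets=[
    [0.4,1.3,-1.3,1,0,0,0],
    [0.3,0,0,0,0,0,0],
    [0.25,0,0,0,0,0,0],
    [0,0,0,0,0,0,0],
    [0,0,0,0,0,0,0],
    [0,0,0,0,0,0,0],
    [0,0,0,0,0,0,0],
    [0,0,0,0,0,0,0],
    [0,0,0,0,0,0,0],
    [0,0,0,0,0,0,0],
    [0,0,0,0,0,0,0],
    [0,0,0,0,0,0,0],
  ],
  force=60,
)

```text
t: 20.8
position: [0.4129, -0.2099, 0.1114]
orientation: [0.633, 0.774, 0.0, 0.0]
wrist_force: [0.2, -0.3, 2.2]
width: 0.0083
grasp_force: 61.9
```

```bash
python3 go.py 413.7 -210.2 112 11.5
```

```text
pos [ 412.9 -209.9  111.4] psi 11.5 tilt 0.04 F [ 0.2 -0.3  2.2] w 8.3 g 61.9 t 20.8 j7 0.49
turn z -0.001 shift [-0.4  0.8 -0.6]
```

Emit:
drive_tool(
  targets=[
    [0,0,0,-5,0,0,0],
    [0,0,0,-10,0,0,0],
    [0,0,0,-15,0,0,0],
    [0,0,0,-20,0,0,0],
    [0,0,0,-20,0,0,0],
    [0,0,0,-25,0,0,0],
    [0,0,0,-30,0,0,0],
    [0,0,0,-25,0,0,0],
    [0,0,0,-20,0,0,0],
    [0,0,0,0,0,0,0],
    [0,0,0,0,0,0,0],
  ],
)

```text
t: 21.72
position: [0.4127, -0.2099, 0.2823]
orientation: [0.633, 0.774, -0.0, 0.001]
wrist_force: [-0.0, -0.1, -2.2]
width: 0.0085
grasp_force: 61.5
```

```bash
python3 go.py 559.2 20.2 280 -11.5 559.2 20.2 174.4 -11.5; python3 - <<'E'
from h import *
S=cap('scene'); im=S['pixels'][140:280,180:360,::-1]; a=cv2.resize(im,(720,560),interpolation=2); cv2.imwrite('pics/s3.png',a)
E
```

```text
pos [ 412.7 -209.9  282.3] psi 11.5 tilt 0.11 F [-0.  -0.1 -2.2] w 8.5 g 61.5 t 21.7 j7 0.57
turn z 0.401 shift [254.7  97.7   2.3]
turn z 0.0 shift [  0.    0.  105.6]
```

View pics/s3.png

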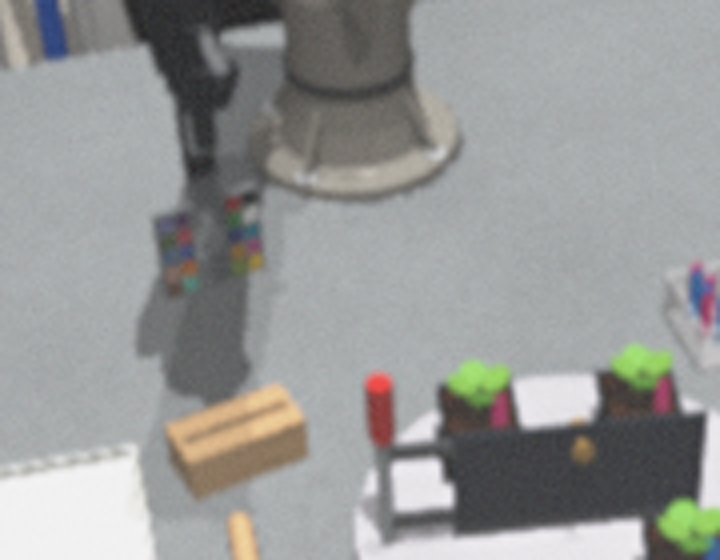

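The card hangs from the fingers, clear of its stand, with its patches at about (175,250) and (245,230). Both fresh pots stand on their pads behind the screen.

Emit:
drive_tool(
  targets=[
    [0,0,0,0,0,0,0.1],
    [0,0,0,0,0,0,0.1],
    [0,0,0,0,0,0,0.1],
    [0,0,0,0,0,0,0.1],
    [0,25.5,9.8,0,0,0,0],
    [0,25.5,9.8,0,0,0,0],
    [0,25.5,9.8,0,0,0,0],
    [0,25.5,9.8,0,0,0,0],
    [0,25.5,9.8,0,0,0,0],
    [0,25.5,9.8,0,0,0,0],
    [0,25.5,9.8,0,0,0,0],
    [0,25.5,9.8,0,0,0,0],
  ],
)

```text
t: 22.77
position: [0.529, -0.0246, 0.2791]
orientation: [0.774, 0.633, -0.002, -0.001]
wrist_force: [0.1, -0.6, -0.9]
width: 0.0083
grasp_force: 61.4
```

Emit:
drive_tool(
  targets=[
    [0,25.5,9.8,0,0,0,0],
    [0,25.5,9.5,0,0,0,0],
    [0,0,0,10,0,0,0],
    [0,0,0,20,0,0,0],
    [0,0,0,20,0,0,0],
    [0,0,0,20,0,0,0],
    [0,0,0,10,0,0,0],
    [0,0,0,0,0,0,0],
    [0,0,0,0,0,0,0],
    [0,0,0,0,0,0,0],
  ],
)

```text
t: 23.6
position: [0.5594, 0.0207, 0.202]
orientation: [0.774, 0.633, 0.001, 0.0]
wrist_force: [1.4, 0.5, -0.1]
width: 0.0087
grasp_force: 61.4
```

```bash
python3 go.py 559.2 20.2 174.4 -11.5
```

```text
pos [559.4  20.7 202. ] psi -11.5 tilt 0.08 F [ 1.4  0.5 -0.1] w 8.7 g 61.4 t 23.6 j7 -0.48
turn z 0.001 shift [-0.5 -0.1 27.6]
```

Emit:
drive_tool(
  targets=[
    [0,-0.5,0,10,0,0,0],
    [0,0,0,10,0,0,0],
    [0,0,0,7.5,0,0,0],
    [0,0,0,0,0,0,0],
    [0,0,0,0,0,0,0],
    [0,0,0,0,0,0,0],
  ],
)

```text
t: 24.1
position: [0.559, 0.0203, 0.1737]
orientation: [0.774, 0.633, 0.0, -0.0]
wrist_force: [-0.1, -0.2, -0.8]
width: 0.0088
grasp_force: 61.4
```

```bash
python3 go.py 588.6 14.2 174.4 -11.5; python3 - <<'E'
from h import *
c=cap('top'); im=c['pixels'][190:260,270:370,::-1]; a=cv2.resize(im,(800,560),interpolation=2); cv2.imwrite('pics/t3.png',a)
E
```

```text
pos [559.   20.3 173.7] psi -11.4 tilt 0.01 F [-0.1 -0.2 -0.8] w 8.8 g 61.4 t 24.1 j7 -0.49
turn z 0.001 shift [-0.1 30.3 -0.7]
```

View pics/t3.png

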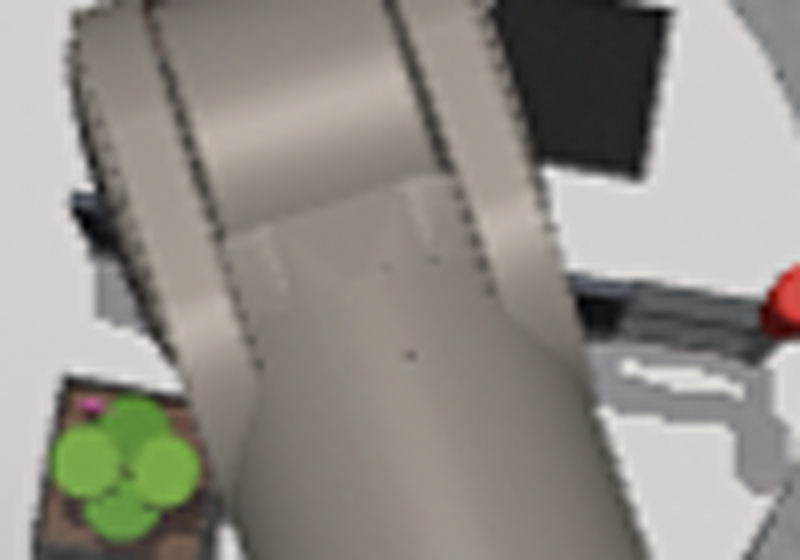

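The arm hides the card from above. The pots and the screen are undisturbed.

Emit:
drive_tool(
  targets=[
    [0,0,8,-0.7,0,0,0],
    [0,0,8,0,0,0,0],
    [0,0,4,0,0,0,0],
    [0,0,4,0,0,0,0],
    [0,0,3,0,0,0,0],
    [0,0,1.5,0,0,0,0],
    [0,0,0,0,0,0,0],
    [0,0,0,0,0,0,0],
    [0,0,0,0,0,0,0],
  ],
)

```text
t: 24.9
position: [0.5866, 0.0147, 0.1744]
orientation: [0.774, 0.633, -0.0, -0.0]
wrist_force: [-0.0, -0.3, -1.6]
width: 0.0083
grasp_force: 61.4
```

```bash
python3 go.py 588.6 14.2 174.4 -11.5
```

```text
pos [586.6  14.7 174.4] psi -11.4 tilt 0.02 F [-0.  -0.3 -1.6] w 8.3 g 61.4 t 24.9 j7 -0.48
turn z 0.001 shift [-0.   2.1 -0. ]
```

Emit:
drive_tool(
  targets=[
    [0,0,2,0,0,0,0],
    [0,0,0,0,0,0,0],
    [0,0,0,0,0,0,0],
    [0,0,0,5,0,0,0],
    [0,0,0,5,0,0,0],
    [0,0,0,0,0,0,0],
    [0,0,0,0,0,0,0],
  ],
)

```text
t: 25.48
position: [0.5882, 0.0139, 0.1636]
orientation: [0.774, 0.633, -0.001, -0.0]
wrist_force: [-0.3, 0.1, -0.3]
width: 0.0087
grasp_force: 61.4
```

```bash
python3 go.py 588.6 14.2 147.4 -11.5
```

```text
pos [588.2  13.9 163.6] psi -11.5 tilt 0.09 F [-0.3  0.1 -0.3] w 8.7 g 61.4 t 25.5 j7 -0.49
turn z 0.001 shift [ 0.3  0.4 16.2]
```

Emit:
drive_tool(
  targets=[
    [0,0,0,5,0,0,0],
    [0,0,0,4,0,0,0],
    [0,0,0,3,0,0,0],
    [0,0,0,2,0,0,0],
    [0,0,0,1.5,0,0,0],
    [0,0,0,0,0,0,0],
    [0,0,0,0,0,0,0],
    [0,0,0,0,0,0,0],
  ],
)

```text
t: 26.15
position: [0.5889, 0.0142, 0.149]
orientation: [0.774, 0.633, 0.0, 0.0]
wrist_force: [0.4, 0.3, -1.1]
width: 0.0087
grasp_force: 61.5
```

```bash
python3 go.py 588.6 14.2 147.4 -11.5
```

```text
pos [588.9  14.2 149. ] psi -11.5 tilt 0.02 F [ 0.4  0.3 -1.1] w 8.7 g 61.5 t 26.1 j7 -0.49
turn z 0.001 shift [-0.  -0.3  1.6]
```

Emit:
drive_tool(
  targets=[
    [0,0,0,1,0,0,0],
    [0,0,0,1,0,0,0],
    [0,0,0,0,0,0,0],
    [0,0,0,0,0,0,0],
    [0,0,0,0,0,0,0],
  ],
)

```text
t: 26.57
position: [0.589, 0.0142, 0.1473]
orientation: [0.774, 0.633, 0.0, 0.0]
wrist_force: [-0.8, -0.2, 1.4]
width: 0.0084
grasp_force: 61.9
```

```bash
python3 go.py 588.6 14.2 147.4 -11.5
```

```text
pos [589.   14.2 147.3] psi -11.5 tilt 0.05 F [-0.8 -0.2  1.4] w 8.4 g 61.9 t 26.6 j7 -0.49
turn z 0.001 shift [-0.1 -0.4 -0.1]
```

Emit:
drive_tool(
  targets=[
    [0.2,0,0,0,0,0,0],
    [0.3,0,0,0,0,0,0],
    [0.4,0,0,0,0,0,0],
    [0.45,0,0,0,0,0,0],
    [0.45,0,0,0,0,0,0],
    [0.45,0,0,-8,0,0,0],
    [0.45,0,0,-20,0,0,0],
    [0.45,0,0,-30,0,0,0],
    [0.45,0,0,-30,0,0,0],
    [0.45,0,0,-30,0,0,0],
    [0.45,0,0,0,0,0,0],
  ],
)

```text
t: 27.48
position: [0.5923, 0.0154, 0.2727]
orientation: [0.774, 0.633, 0.006, 0.004]
wrist_force: [0.8, 0.5, 1.2]
width: 0.0382
grasp_force: 0.0
```

```bash
python3 go.py 480 -180 265 33 567 -129 265 33; cat > chk.py <<'E'
from h import *
c=cap('top','topc.png'); P=pts(c); h=cv2.cvtColor(c['pixels'],cv2.COLOR_RGB2HSV)
def col(q): r=cv2.minAreaRect((q[:,:2]*1000).astype(np.float32)); return len(q),np.round(r[0],1),np.round(r[1],1),round(r[2],1),np.percentile(q[:,2],[5,50,95]).round(4)
green=(h[...,0]>30)&(h[...,0]<90)&(h[...,1]>90)&(h[...,2]>80)
def pot(k,g,z):
    m=(abs(P[...,0]-g[0])<.06)&(abs(P[...,1]-g[1])<.06)&(P[...,2]>z-.01)&(P[...,2]<z+.012)&~green
    n,l,st,ce=cv2.connectedComponentsWithStats(m.astype(np.uint8))
    if n>1: i=1+np.argmax(st[1:,4]);print(k,col(P[l==i]))
def zone(k,g,r,z0,z1,M=None):
    m=(np.hypot(P[...,0]-g[0],P[...,1]-g[1])<r)&(P[...,2]>z0)&(P[...,2]<z1)
    if M is not None: m&=M
    if m.sum()>3: print(k,col(P[m]))
red=((h[...,0]<8)|(h[...,0]>172))&(h[...,1]>150)
E
```

```text
pos [592.3  15.4 272.7] psi -11.5 tilt 0.77 F [0.8 0.5 1.2] w 38.2 g 0.0 t 27.5 j7 -0.45
turn z -0.776 shift [-102.7 -200.6    7.7]
turn z 0.0 shift [ -4.6 100.7  -0. ]
```

Emit:
drive_tool(
  targets=[
    [0.45,0,0,0,0,0,-0.12],
    [0.45,0,0,0,0,0,-0.12],
    [0.45,0,0,0,0,0,-0.12],
    [0.45,0,0,0,0,0,-0.12],
    [0.45,0,0,0,0,0,-0.12],
    [0.45,0,0,0,0,0,-0.12],
    [0.45,0,0,0,0,0,-0.12],
    [0.45,0,0,0,0,0,-0.12],
    [0.45,0,0,0,0,0,-0.12],
    [0.45,0,0,0,0,0,-0.12],
    [0.45,0,0,0,0,0,-0.05],
    [0.45,0,0,0,0,0,0],
  ],
)

```text
t: 28.48
position: [0.5888, 0.0141, 0.2652]
orientation: [0.257, 0.966, 0.0, 0.0]
wrist_force: [0.3, -0.3, -0.2]
width: 0.0382
grasp_force: 0.0
```

```bash
python3 go.py 567 -129 230 60 567 -129 147 60 450 -200 230 60
```

```text
pos [588.8  14.1 265.2] psi 60.2 tilt 0.03 F [ 0.3 -0.3 -0.2] w 38.2 g 0.0 t 28.5 j7 0.7
turn z 0.004 shift [ -52.6 -134.8   35.2]
turn z 0.0 shift [ 0.  0. 83.]
turn z 0.0 shift [  65.8 -120.   -83. ]
```

Emit:
drive_tool(
  targets=[
    [0.45,1.5,-28,0,0,0,0],
    [0.45,1.5,-28,0,0,0,0],
    [0.45,1.5,-28,0,0,0,0],
    [0.45,1.5,-28,0,0,0,0],
    [0.45,1.5,-28,0,0,0,0],
    [0.45,1.5,-28,0,0,0,0],
    [0.45,1.5,-28,0,0,0,0],
    [0.45,1.5,-28,0,0,0,0],
    [0.45,1.5,-31,0,0,0,0],
    [0.45,0,0,0,0,0,0],
    [0.45,0,0,0,0,0,0],
  ],
)

```text
t: 29.4
position: [0.4491, -0.2029, 0.265]
orientation: [0.261, 0.965, -0.001, 0.0]
wrist_force: [0.5, 0.5, 0.4]
width: 0.0385
grasp_force: 0.0
```

```bash
python3 - <<'E'
from chk import *
pot('a',(.526,.0935),.08);pot('b',(.5,-.034),.08);pot('im',(.691,.06),.08)
zone('handle',(.567,-.129),.03,.15,.21,red); zone('card block',(.589,.014),.03,.155,.21); 
S=cap('scene'); A=cv2.resize(c['pixels'][180:270,260:380,::-1],(533,400),interpolation=2); B=cv2.resize(S['pixels'][210:310,255:385,::-1],(267*2-13,400),interpolation=2)
cv2.imwrite('pics/v4.png',cv2.resize(np.hstack([A,B]),(800,304)))
E
python3 go.py 567 -129 230 60 567 -129 147 60
```

```text
a (246, array([523.7,  90.1]), array([60.2, 60.2]), 79.2, array([0.0738, 0.079 , 0.0846]))
b (251, array([498.7, -34.7]), array([59.6, 60. ]), 79.2, array([0.0736, 0.0789, 0.0841]))
im (244, array([690.8,  60. ]), array([60.1, 60.6]), 74.2, array([0.0729, 0.0784, 0.0843]))
handle (56, array([ 567. , -128.1]), array([16.3, 17.6]), 40.5, array([0.1564, 0.1901, 0.1935]))
card block (51, array([586.4,   8.4]), array([24.4, 10.5]), 78.5, array([0.1628, 0.1875, 0.192 ]))
pos [ 450.6 -199.4  265.3] psi 60.2 tilt 0.06 F [ 0.4  0.4 -0.3] w 38.4 g 0.0 t 29.5 j7 1.23
turn z 0.003 shift [-65.6 119.1  35.3]
turn z 0.0 shift [ 0.  0. 83.]
```

View pics/v4.png

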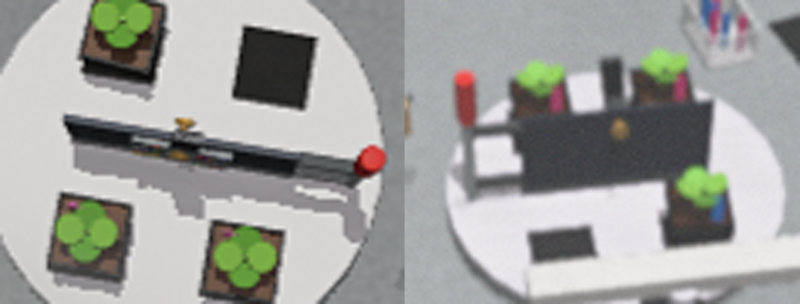

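Seen from above, the card hangs on the near face, with its block at about (183,140). The block seems a few mm to the −y side, so I'll check its tilt.

```bash
python3 - <<'E'
from chk import *
th=np.radians(-11.5)
x=(P[...,0]-.596)*np.cos(th)+(P[...,1]-.0127)*np.sin(th); y=-(P[...,0]-.596)*np.sin(th)+(P[...,1]-.0127)*np.cos(th)
m=(x>-.016)&(x<-.004)&(abs(y)<.06)&(P[...,2]>.1)
for v,u in np.argwhere(m): print(u,v,'x',round(x[v,u]*1000,1),'y',round(y[v,u]*1000,1),'z',round(P[v,u,2]*1000,1),c['pixels'][v,u])
E
```

```text
292 218 x -5.0 y 58.0 z 124.6 [34 36 39]
293 218 x -4.7 y 55.3 z 125.7 [41 42 47]
294 218 x -4.8 y 52.3 z 130.4 [61 64 69]
312 218 x -4.7 y 3.3 z 191.3 [113 112 114]
313 218 x -4.4 y 0.8 z 192.1 [96 90 85]
293 219 x -4.2 y 56.6 z 101.3 [19 21 23]
294 219 x -5.3 y 53.0 z 113.5 [17 19 20]
295 219 x -5.3 y 50.2 z 116.8 [17 21 20]
296 219 x -4.6 y 47.7 z 115.2 [17 18 20]
297 219 x -5.3 y 44.4 z 124.3 [23 26 26]
298 219 x -5.2 y 41.6 z 127.6 [34 35 37]
299 219 x -4.6 y 39.0 z 126.4 [48 49 52]
300 219 x -4.2 y 36.4 z 127.0 [67 70 75]
301 219 x -4.5 y 33.4 z 133.1 [72 74 80]
302 219 x -4.2 y 30.8 z 133.9 [76 78 85]
312 219 x -7.3 y 2.8 z 192.2 [114 117 119]
313 219 x -6.2 y 0.5 z 187.5 [116 118 120]
314 219 x -5.9 y -2.1 z 188.3 [ 97  99 102]
315 219 x -5.3 y -4.5 z 187.2 [63 63 67]
316 219 x -5.4 y -7.1 z 191.0 [71 71 73]
317 219 x -4.5 y -9.5 z 187.9 [61 60 60]
318 219 x -4.6 y -12.1 z 191.9 [80 78 79]
298 220 x -5.1 y 42.5 z 105.8 [34 34 36]
299 220 x -4.8 y 39.7 z 107.6 [85 87 88]
300 220 x -6.9 y 35.9 z 127.8 [113 117 117]
301 220 x -6.5 y 33.2 z 128.0 [80 82 82]
302 220 x -5.5 y 30.9 
[... 5274 characters left out ...]

319 226 x -11.2 y -16.2 z 106.5 [71 35 44]
320 226 x -11.3 y -18.9 z 111.3 [47 27 43]
321 226 x -11.4 y -21.6 z 115.8 [65 44 59]
322 226 x -11.5 y -24.3 z 120.9 [69 61 70]
323 226 x -10.6 y -26.9 z 117.5 [73 75 78]
324 226 x -10.7 y -29.5 z 122.1 [105 106 110]
325 226 x -10.7 y -32.2 z 125.5 [132 135 140]
326 226 x -9.9 y -34.8 z 122.6 [144 149 149]
327 226 x -8.8 y -37.4 z 117.8 [145 150 150]
328 226 x -8.7 y -40.0 z 121.2 [128 133 133]
323 227 x -11.3 y -27.2 z 101.4 [43 48 46]
324 227 x -11.1 y -29.9 z 103.6 [40 44 42]
325 227 x -11.3 y -32.5 z 108.8 [50 51 62]
326 227 x -11.8 y -35.2 z 117.2 [62 62 76]
327 227 x -10.9 y -37.8 z 113.7 [56 56 65]
328 227 x -10.3 y -40.5 z 112.4 [68 69 76]
```

```bash
python3 go.py 588.6 14.2 230 78.5 588.6 14.2 148 78.5
```

```text
pos [ 450.9 -198.8  265.3] psi 60.3 tilt 0.06 F [-0.   0.9 -0.7] w 38.6 g 0.0 t 29.6 j7 1.23
turn z -0.318 shift [-92.5 236.2  35.3]
turn z 0.0 shift [ 0.  0. 82.]
```

Emit:
drive_tool(
  targets=[
    [0.6,0,0,0,0,0,-0.106],
    [0.6,0,0,0,0,0,-0.106],
    [0.6,0,0,0,0,0,-0.106],
    [0.6,-11.5,29.5,0,0,0,0],
    [0.6,-11.5,29.5,0,0,0,0],
    [0.6,-11.5,29.5,0,0,0,0],
    [0.6,-11.5,29.5,0,0,0,0],
    [0.6,-11.5,29.5,0,0,0,0],
    [0.6,-11.5,29.5,0,0,0,0],
    [0.6,-11.5,29.5,0,0,0,0],
    [0.6,-11.5,29.5,0,0,0,0],
  ],
)

```text
t: 30.47
position: [0.5885, 0.016, 0.265]
orientation: [0.1, 0.995, 0.0, 0.0]
wrist_force: [0.3, -1.1, 0.5]
width: 0.0514
grasp_force: 0.0
```

Emit:
drive_tool(
  targets=[
    [0.6,0,0,15,0,0,0],
    [0.6,0,0,15,0,0,0],
    [0.6,0,0,5,0,0,0],
    [0.6,0,0,0,0,0,0],
    [0.6,0,0,0,0,0,0],
    [0.6,0,0,0,0,0,0],
  ],
)

```text
t: 30.97
position: [0.5883, 0.0124, 0.2309]
orientation: [0.101, 0.995, 0.0, 0.001]
wrist_force: [0.8, 0.7, 1.0]
width: 0.0513
grasp_force: 0.0
```

```bash
python3 go.py 588.6 14.2 148 78.5
```

```text
pos [588.3  12.4 230.9] psi 78.4 tilt 0.09 F [0.8 0.7 1. ] w 51.3 g 0.0 t 31.0 j7 0.99
turn z -0.002 shift [ 0.   1.8 82.9]
```

Emit:
drive_tool(
  targets=[
    [0.6,0,1.2,20,0,0,0],
    [0.6,0,0,20,0,0,0],
    [0.6,0,0,20,0,0,0],
    [0.6,0,0,15,0,0,0],
    [0.6,0,0,6,0,0,0],
    [0.6,0,0,0,0,0,0],
    [0.6,0,0,0,0,0,0],
    [0.6,0,0,0,0,0,0],
  ],
  force=20,
)

```text
t: 31.63
position: [0.5891, 0.0138, 0.1506]
orientation: [0.101, 0.995, 0.0, 0.001]
wrist_force: [0.9, 0.2, 0.0]
width: 0.0514
grasp_force: 0.0
```

```bash
python3 go.py 588.6 14.2 148 78.5
```

```text
pos [589.1  13.8 150.6] psi 78.4 tilt 0.17 F [0.9 0.2 0. ] w 51.4 g 0.0 t 31.6 j7 0.95
turn z -0.002 shift [0.6 0.3 2.6]
```

Emit:
drive_tool(
  targets=[
    [0.5,0,0.3,0,0,0,0],
    [0.4,0,0,0,0,0,0],
    [0.35,0,0,0,0,0,0],
    [0.3,0,0,0,0,0,0],
    [0.25,0,0,0,0,0,0],
    [0.2,0,0,0,0,0,0],
    [0.2,0,0,0,0,0,0],
    [0.2,0,0,0,0,0,0],
  ],
)

```text
t: 32.3
position: [0.5882, 0.0135, 0.1492]
orientation: [0.101, 0.995, -0.0, 0.0]
wrist_force: [-0.0, 0.2, 3.0]
width: 0.0215
grasp_force: 21.5
```

```bash
python3 go.py 588.6 14.2 148 78.5
```

```text
pos [588.2  13.5 149.2] psi 78.4 tilt 0.04 F [-0.   0.2  3. ] w 21.5 g 21.5 t 32.3 j7 0.94
turn z -0.002 shift [-0.2  0.8  1.2]
```

Emit:
drive_tool(
  targets=[
    [0.26,0,0.7,0,0,0,0],
    [0.28,0,0,0,0,0,0],
    [0.32,0,0,0,0,0,0],
    [0.4,0,0,0,0,0,0],
    [0.5,0,0,0,0,0,0],
    [0.55,0,0,0,0,0,0],
    [0.55,0,0,-10,0,0,0],
    [0.55,0,0,-25,0,0,0],
    [0.55,0,0,-30,0,0,0],
    [0.55,0,0,-20,0,0,0],
    [0.55,0,0,0,0,0,0],
    [0.55,0,0,0,0,0,0],
  ],
)

```text
t: 33.3
position: [0.5892, 0.0151, 0.236]
orientation: [0.101, 0.995, 0.0, 0.002]
wrist_force: [-0.1, -0.6, -0.3]
width: 0.0468
grasp_force: 0.0
```

```bash
python3 go.py 567 -128.5 230 78.5 567 -128.5 147 78.5
```

```text
pos [589.2  15.1 236. ] psi 78.4 tilt 0.21 F [-0.1 -0.6 -0.3] w 46.8 g 0.0 t 33.3 j7 0.99
turn z -0.002 shift [  -6.9 -145.1    6. ]
turn z 0.0 shift [ 0.  0. 83.]
```

Emit:
drive_tool(
  targets=[
    [0.55,0,-24,0,0,0,0],
    [0.55,-1,-24,0,0,0,0],
    [0.55,-1,-24,0,0,0,0],
    [0.55,-1,-24,0,0,0,0],
    [0.55,-2,-24,0,0,0,0],
    [0.55,-2,-25,6,0,0,0],
    [0.55,0,0,0,0,0,0],
    [0.55,0,0,0,0,0,0],
    [0.55,0,0,0,0,0,0],
  ],
)

```text
t: 34.05
position: [0.5653, -0.1283, 0.227]
orientation: [0.101, 0.995, 0.001, -0.001]
wrist_force: [-0.1, 0.6, -0.2]
width: 0.0471
grasp_force: 0.0
```

```bash
python3 go.py 567 -128.5 147 78.5; python3 - <<'E'
from chk import *
th=np.radians(-11.5)
x=(P[...,0]-.596)*np.cos(th)+(P[...,1]-.0127)*np.sin(th); y=-(P[...,0]-.596)*np.sin(th)+(P[...,1]-.0127)*np.cos(th)
m=(x>-.016)&(x<-.001)&(abs(y)<.04)&(P[...,2]>.175)&(P[...,2]<.2); print('block',m.sum(),x[m].mean(),y[m].min(),y[m].max(),np.median(P[m][:,2]))
m=(x>-.016)&(x<-.005)&(abs(y)<.045)&(abs(y)>.012)&(P[...,2]>.112)&(P[...,2]<.136)&(c['pixels'][...,0]>100)
print('plate',m.sum(),np.polyfit(y[m],P[m][:,2],1),y[m].min(),y[m].max())
pot('a',(.526,.0935),.08);pot('b',(.5,-.034),.08)
E
```

```text
pos [ 565.3 -128.3  227. ] psi 78.4 tilt 0.13 F [-0.1  0.6 -0.2] w 47.1 g 0.0 t 34.0 j7 1.24
turn z -0.002 shift [-1.7  0.1 80. ]
block 40 -0.00902664329477885 -0.018667454631564197 0.0033629851740100986 0.1888561266655222
plate 28 [0.06596027 0.12313282] -0.039993309010290495 0.038947958564056306
a (247, array([523.9,  89.9]), array([60., 60.]), 78.8, array([0.0735, 0.0784, 0.0839]))
b (247, array([498.8, -34.9]), array([59.9, 59.9]), 79.2, array([0.0736, 0.0783, 0.0837]))
```

Emit:
drive_tool(
  targets=[
    [0.55,2,24,0,0,0,0],
    [0.55,2,24,0,0,0,0],
    [0.55,1,24,0,0,0,0],
    [0.55,1,24,0,0,0,0],
    [0.55,1,24,0,0,0,0],
    [0.55,0,25,0,0,0,0],
    [0.55,0,0,0,0,0,0],
    [0.55,0,0,20,0,0,0],
    [0.55,0,0,20,0,0,0],
    [0.55,0,0,0,0,0,0],
    [0.55,0,0,0,0,0,0],
  ],
)

```text
t: 35.02
position: [0.5872, 0.0151, 0.1872]
orientation: [0.1, 0.995, -0.0, -0.001]
wrist_force: [0.1, -0.6, -1.0]
width: 0.0472
grasp_force: 0.0
```

```bash
python3 go.py 588.6 14.4 149 78.5
```

```text
pos [587.2  15.1 187.2] psi 78.5 tilt 0.14 F [ 0.1 -0.6 -1. ] w 47.2 g 0.0 t 35.0 j7 0.97
turn z -0.0 shift [-1.5 -0.4 38.2]
```

Emit:
drive_tool(
  targets=[
    [0.55,-1.2,-0.4,15,0,0,0],
    [0.55,0,0,15,0,0,0],
    [0.55,0,0,8,0,0,0],
    [0.5,0,0,0,0,0,0],
    [0.4,0,0,0,0,0,0],
    [0.35,0,0,0,0,0,0],
    [0.3,0,0,0,0,0,0],
    [0.25,0,0,0,0,0,0],
    [0.2,0,0,0,0,0,0],
    [0.2,0,0,0,0,0,0],
    [0.2,0,0,0,0,0,0],
  ],
  force=30,
)

```text
t: 35.93
position: [0.5901, 0.0138, 0.151]
orientation: [0.101, 0.995, 0.0, 0.001]
wrist_force: [-0.4, -0.8, 5.7]
width: 0.0212
grasp_force: 30.3
```

```bash
python3 go.py 588.6 14.4 149 78.5; python3 go.py 588.6 14.4 149 78.5
```

```text
pos [590.1  13.8 151. ] psi 78.4 tilt 0.11 F [-0.4 -0.8  5.7] w 21.2 g 30.3 t 35.9 j7 0.95
turn z -0.002 shift [1.5 0.3 2. ]
pos [590.1  13.8 151. ] psi 78.4 tilt 0.11 F [-0.4 -0.8  5.7] w 21.2 g 30.3 t 35.9 j7 0.95
turn z -0.002 shift [1.5 0.3 2. ]
```

Emit:
drive_tool(
  targets=[
    [0.2,0,0.4,0,0,0,0],
    [0.2,0,0,0,0,0,0],
    [0.2,0,0,0,0,0,0],
    [0.26,0,0,0,0,0,0],
    [0.3,0,0,0,0,0,0],
    [0.4,0,0,0,0,0,0],
    [0.5,0,0,0,0,0,0],
    [0.5,0,0,-10,0,0,0],
    [0.5,0,0,-25,0,0,0],
    [0.5,0,0,-30,0,0,0],
    [0.5,0,0,-15,0,0,0],
    [0.5,0,-12,0,0,0,0],
  ],
)

```text
t: 36.93
position: [0.5892, 0.0071, 0.2351]
orientation: [0.099, 0.995, 0.003, 0.004]
wrist_force: [0.4, 1.0, 0.2]
width: 0.0429
grasp_force: 0.0
```

Emit:
drive_tool(
  targets=[
    [0.5,-1,-22,0,0,0,0],
    [0.5,-1,-22,0,0,0,0],
    [0.5,-1,-22,0,0,0,0],
    [0.5,-1,-22,0,0,0,0],
    [0.5,-1,-22,0,0,0,0],
    [0.5,-1,-22,0,0,0,0],
    [0.5,0,0,0,0,0,0],
    [0.5,0,0,0,0,0,0],
    [0.5,0,0,0,0,0,0],
  ],
)

```text
t: 37.68
position: [0.5659, -0.1274, 0.2296]
orientation: [0.101, 0.995, 0.001, -0.0]
wrist_force: [0.7, 0.4, 0.1]
width: 0.0428
grasp_force: 0.0
```

```bash
cat > card.py <<'E'
from chk import *
def card(th,hx=.596,hy=.0127,s=1):
    x=((P[...,0]-hx)*np.cos(th)+(P[...,1]-hy)*np.sin(th))*s; y=(-(P[...,0]-hx)*np.sin(th)+(P[...,1]-hy)*np.cos(th))*s
    m=(x>-.016)&(x<-.001)&(abs(y)<.04)&(P[...,2]>.175)&(P[...,2]<.2); print('block',m.sum(),x[m].mean(),y[m].min(),y[m].max(),np.median(P[m][:,2]))
    m=(x>-.016)&(x<-.005)&(abs(y)<.045)&(abs(y)>.012)&(P[...,2]>.112)&(P[...,2]<.136)&(c['pixels'][...,0]>100)
    print('plate',m.sum(),np.polyfit(y[m],P[m][:,2],1),y[m].min(),y[m].max())
E
python3 go.py 567 -128.5 147 78.5; python3 -c "
from card import *
card(np.radians(-11.5))"
```

```text
pos [ 565.9 -127.4  229.6] psi 78.4 tilt 0.08 F [0.7 0.4 0.1] w 42.8 g 0.0 t 37.7 j7 1.24
turn z -0.002 shift [-1.3 -0.9 82.6]
block 41 -0.00897059640172061 -0.01577215883286228 0.005441168994415773 0.18842830507407293
plate 32 [0.05489371 0.12414761] -0.039990359096089056 0.03802069157252903
```

Emit:
drive_tool(
  targets=[
    [0.5,-1.3,-0.9,15,0,0,0],
    [0.5,0,0,20,0,0,0],
    [0.5,0,0,20,0,0,0],
    [0.5,0,0,15,0,0,0],
    [0.5,0,0,10,0,0,0],
    [0.5,0,0,0,0,0,0],
    [0.5,0,0,0,0,0,0],
    [0.5,0,0,0,0,0,0],
  ],
  force=50,
)

```text
t: 38.4
position: [0.5683, -0.1285, 0.1511]
orientation: [0.101, 0.995, 0.0, 0.001]
wrist_force: [-0.1, 0.7, -0.2]
width: 0.0429
grasp_force: 0.0
```

```bash
python3 go.py 567 -128.8 148 78.5
```

```text
pos [ 568.3 -128.5  151.1] psi 78.4 tilt 0.12 F [-0.1  0.7 -0.2] w 42.9 g 0.0 t 38.4 j7 1.2
turn z -0.001 shift [ 1.2 -0.6  3.1]
```

Emit:
drive_tool(
  targets=[
    [0.5,1,-0.5,3,0,0,0],
    [0.4,0,0,0,0,0,0],
    [0.3,0,0,0,0,0,0],
    [0.2,0,0,0,0,0,0],
    [0.1,0,0,0,0,0,0],
    [0.1,0,0,0,0,0,0],
    [0.1,0,0,0,0,0,0],
    [0.1,0,0,0,0,0,0],
  ],
)

```text
t: 39.07
position: [0.5668, -0.1292, 0.1475]
orientation: [0.101, 0.995, 0.0, 0.001]
wrist_force: [-1.1, 0.3, 3.9]
width: 0.0182
grasp_force: 48.8
```

```bash
python3 go.py 567 -128.8 148 78.5
```

```text
pos [ 566.8 -129.2  147.5] psi 78.4 tilt 0.07 F [-1.1  0.3  3.9] w 18.2 g 48.8 t 39.1 j7 1.19
turn z -0.002 shift [-0.1  0.5 -0.5]
```

Emit:
drive_tool(
  targets=[
    [0.1,2.53,0.02,0,0,0,0.01745],
    [0.1,2.53,0.02,0,0,0,0.01745],
    [0.1,5.06,0.09,0,0,0,0.0349],
    [0.1,5.06,0.09,0,0,0,0.0349],
    [0.1,5.06,0.09,0,0,0,0.0349],
    [0.1,5.06,0.09,0,0,0,0.0349],
    [0.1,5.06,0.09,0,0,0,0.0349],
    [0.1,5.06,0.09,0,0,0,0.0349],
  ],
)

```text
t: 39.73
position: [0.5343, -0.1184, 0.1475]
orientation: [0.223, 0.975, 0.0, 0.002]
wrist_force: [3.2, 0.2, 2.5]
width: 0.018
grasp_force: 48.9
```

```bash
cat > hc.py <<'E'
import sys
from h import *
s=arm.state(); p=s['position'][:2]*1000-[596,12.7]; M=R.from_quat(s['orientation']).as_matrix()
a=np.degrees(np.arctan2(p[1],p[0])); psi=np.degrees(np.arctan2(M[1,1],M[0,1]))
F=s['wrist_force']; u=p/np.hypot(*p)
print('turned',round((-101.5-a)%360,1),'r',round(np.hypot(*p),1),'psi turned',round((78.5-psi)%360,1),'z',round(s['position'][2]*1000,1),'Frad',round(float(F[:2]@u),1),'Ftan',round(float(F[:2]@[u[1],-u[0]]),1),'Fz',round(F[2],1),'w',round(s['width']*1000,1),'j',s['joint_positions'].round(2),'t',s['t'])
E
python3 hc.py
```

```text
turned 13.7 r 144.8 psi turned 14.2 z 147.5 Frad -1.6 Ftan -2.8 Fz 2.5 w 18.0 j [ 0.83  0.49 -0.9   1.6   0.4   1.25  0.97] t 39.7333
```

Emit:
drive_tool(
  targets=[
    [0.1,7.59,0.2,0,0,0,0.05236],
    [0.1,7.59,0.2,0,0,0,0.05236],
    [0.1,7.59,0.2,0,0,0,0.05236],
    [0.1,7.59,0.2,0,0,0,0.05236],
    [0.1,7.59,0.2,0,0,0,0.05236],
    [0.1,7.59,0.2,0,0,0,0.05236],
    [0.1,7.59,0.2,0,0,0,0.05236],
    [0.1,7.59,0.2,0,0,0,0.05236],
    [0.1,7.59,0.2,0,0,0,0.05236],
    [0.1,7.59,0.2,0,0,0,0.05236],
    [0.1,7.59,0.2,0,0,0,0.05236],
    [0.1,7.59,0.2,0,0,0,0.05236],
  ],
)

```text
t: 40.73
position: [0.4687, -0.0563, 0.1475]
orientation: [0.514, 0.858, 0.0, 0.001]
wrist_force: [2.3, 0.2, 3.9]
width: 0.018
grasp_force: 49.3
```

```bash
python3 hc.py
```

```text
turned 50.0 r 144.9 psi turned 50.3 z 147.5 Frad -2.1 Ftan -0.9 Fz 3.9 w 18.0 j [ 0.77  0.29 -0.83  1.79  0.24  1.16  0.35] t 40.7333
```

Emit:
drive_tool(
  targets=[
    [0.1,7.59,0.2,0,0,0,0.05236],
    [0.1,7.59,0.2,0,0,0,0.05236],
    [0.1,7.59,0.2,0,0,0,0.05236],
    [0.1,7.59,0.2,0,0,0,0.05236],
    [0.1,7.59,0.2,0,0,0,0.05236],
    [0.1,7.59,0.2,0,0,0,0.05236],
    [0.1,7.59,0.2,0,0,0,0.05236],
    [0.1,7.59,0.2,0,0,0,0.05236],
    [0.1,7.59,0.2,0,0,0,0.05236],
    [0.1,7.59,0.2,0,0,0,0.05236],
    [0.1,7.59,0.2,0,0,0,0.05236],
    [0.1,7.59,0.2,0,0,0,0.05236],
  ],
)

```text
t: 41.73
position: [0.4524, 0.0321, 0.1474]
orientation: [0.754, 0.657, 0.001, 0.001]
wrist_force: [0.7, 0.6, 4.2]
width: 0.0181
grasp_force: 49.3
```

```bash
python3 hc.py
```

```text
turned 86.2 r 144.9 psi turned 86.3 z 147.4 Frad -0.6 Ftan 0.7 Fz 4.2 w 18.1 j [ 0.56  0.24 -0.78  1.84  0.18  1.14 -0.42] t 41.7333
```

Smooth. I'll keep turning.

Emit:
drive_tool(
  targets=[
    [0.1,7.59,0.2,0,0,0,0.05236],
    [0.1,7.59,0.2,0,0,0,0.05236],
    [0.1,7.59,0.2,0,0,0,0.05236],
    [0.1,7.59,0.2,0,0,0,0.05236],
    [0.1,7.59,0.2,0,0,0,0.05236],
    [0.1,7.59,0.2,0,0,0,0.05236],
    [0.1,7.59,0.2,0,0,0,0.05236],
    [0.1,7.59,0.2,0,0,0,0.05236],
    [0.1,7.59,0.2,0,0,0,0.05236],
    [0.1,7.59,0.2,0,0,0,0.05236],
    [0.1,7.59,0.2,0,0,0,0.05236],
    [0.1,7.59,0.2,0,0,0,0.05236],
  ],
)

```text
t: 42.73
position: [0.4897, 0.1112, 0.1474]
orientation: [0.92, 0.392, -0.001, 0.001]
wrist_force: [-2.9, -1.5, 8.6]
width: 0.018
grasp_force: 49.7
```

```bash
python3 hc.py
```

```text
turned 121.3 r 144.9 psi turned 122.3 z 147.4 Frad 1.1 Ftan -3.1 Fz 8.6 w 18.0 j [ 0.28  0.33 -0.68  1.72  0.23  1.18 -1.23] t 42.7333
```

Emit:
drive_tool(
  targets=[
    [0.1,7.59,0.2,0,0,0,0.05236],
    [0.1,7.59,0.2,0,0,0,0.05236],
    [0.1,7.59,0.2,0,0,0,0.05236],
    [0.1,7.59,0.2,0,0,0,0.05236],
    [0.1,7.59,0.2,0,0,0,0.05236],
    [0.1,7.59,0.2,0,0,0,0.05236],
    [0.1,7.59,0.2,0,0,0,0.05236],
    [0.1,7.59,0.2,0,0,0,0.05236],
    [0.1,7.59,0.2,0,0,0,0.05236],
    [0.1,7.59,0.2,0,0,0,0.05236],
    [0.1,7.59,0.2,0,0,0,0.05236],
    [0.1,7.59,0.2,0,0,0,0.05236],
  ],
)

```text
t: 43.73
position: [0.5709, 0.1556, 0.1475]
orientation: [0.996, 0.089, 0.002, -0.0]
wrist_force: [1.6, 0.9, 3.5]
width: 0.018
grasp_force: 49.2
```

```bash
python3 hc.py
```

```text
turned 158.5 r 145.1 psi turned 158.3 z 147.5 Frad 0.6 Ftan 1.8 Fz 3.5 w 18.0 j [ 0.06  0.48 -0.52  1.48  0.25  1.24 -1.88] t 43.7333
```

Emit:
drive_tool(
  targets=[
    [0.1,7.59,0.2,0,0,0,0.05236],
    [0.1,7.59,0.2,0,0,0,0.05236],
    [0.1,5.06,0.09,0,0,0,0.0349],
    [0.1,5.06,0.09,0,0,0,0.0349],
    [0.1,5.06,0.09,0,0,0,0.0349],
    [0.1,5.06,0.09,0,0,0,0.0349],
    [0.1,5.06,0.09,0,0,0,0.0349],
    [0.1,5.06,0.09,0,0,0,0.0349],
    [0.1,2.53,0.02,0,0,0,0.01745],
    [0.1,2.53,0.02,0,0,0,0.01745],
    [0.1,2.53,0.02,0,0,0,0.01745],
    [0.1,0,0,0,0,0,0],
  ],
)

```text
t: 44.73
position: [0.6231, 0.1553, 0.1476]
orientation: [0.996, -0.093, 0.001, -0.0]
wrist_force: [0.5, 1.7, 5.4]
width: 0.0181
grasp_force: 49.4
```

```bash
python3 hc.py
```

```text
turned 179.3 r 145.1 psi turned 179.2 z 147.6 Frad 1.7 Ftan 0.1 Fz 5.4 w 18.1 j [-0.01  0.57 -0.42  1.32  0.23  1.3  -2.19] t 44.7333
```

Emit:
drive_tool(
  targets=[
    [0.1,1.26,0,0,0,0,0.0087],
    [0.1,0,0,0,0,0,0],
    [0.1,0,0,0,0,0,0],
    [0.25,0,0,0,0,0,0],
    [0.3,0,0,0,0,0,0],
    [0.4,0,0,0,0,0,0],
    [0.55,0,0,0,0,0,0],
    [0.55,0,0,0,0,0,0],
    [0.55,0,0,-15,0,0,0],
    [0.55,0,0,-30,0,0,0],
    [0.55,0,0,-30,0,0,0],
    [0.55,0,0,-20,0,0,0],
  ],
)

```text
t: 45.73
position: [0.6241, 0.1551, 0.2446]
orientation: [0.995, -0.097, 0.001, -0.001]
wrist_force: [0.7, -0.1, 0.8]
width: 0.0471
grasp_force: 0.0
```

```bash
python3 go.py 420 170 240 -11.5; python3 go.py 420 170 240 -101.5
```

```text
pos [624.1 155.1 244.6] psi -101.1 tilt 0.16 F [ 0.7 -0.1  0.8] w 47.1 g 0.0 t 45.7 j7 -2.18
turn z -1.564 shift [ -26.1 -202.9    4.6]
pos [624.1 155.1 244.6] psi -101.1 tilt 0.16 F [ 0.7 -0.1  0.8] w 47.1 g 0.0 t 45.7 j7 -2.18
turn z 0.007 shift [-202.9   26.1    4.6]
```

Emit:
drive_tool(
  targets=[
    [1,0,0,0,0,0,-0.12],
    [1,0,0,0,0,0,-0.12],
    [1,0,0,0,0,0,-0.12],
    [1,0,0,0,0,0,-0.12],
    [1,0,0,0,0,0,-0.12],
    [1,0,0,0,0,0,-0.12],
    [1,0,0,0,0,0,-0.12],
    [1,0,0,0,0,0,-0.12],
    [1,0,0,0,0,0,-0.12],
    [1,0,0,0,0,0,-0.12],
    [1,0,0,0,0,0,-0.12],
    [1,0,0,0,0,0,-0.12],
  ],
)

```text
t: 46.73
position: [0.6234, 0.1546, 0.2416]
orientation: [0.81, 0.586, -0.0, 0.0]
wrist_force: [0.2, -0.3, -0.1]
width: 0.0855
grasp_force: 0.0
```

Emit:
drive_tool(
  targets=[
    [1,0,0,0,0,0,-0.12],
    [1,-4,-30,0,0,0,0],
    [1,-4,-30,0,0,0,0],
    [1,-4,-30,0,0,0,0],
    [1,-4,-30,0,0,0,0],
    [1,-4,-30,0,0,0,0],
    [1,-4,-30,0,0,0,0],
    [1,-2,-23,0,0,0,0],
    [1,0,0,0,0,0,0],
    [1,0,0,0,0,0,0],
  ],
)

```text
t: 47.57
position: [0.4187, 0.1706, 0.2422]
orientation: [0.775, 0.632, -0.0, 0.001]
wrist_force: [0.4, 0.1, -0.9]
width: 0.0852
grasp_force: 0.0
```

```bash
python3 - <<'E'
from card import *
H=np.array([.596,.0127]); inv=lambda p: tuple(2*H-np.array(p))
pot('a',inv((.526,.0935)),.08);pot('b',inv((.5,-.034)),.08);pot('im',inv((.691,.06)),.08)
zone('handle',inv((.567,-.129)),.03,.15,.21,red); card(np.radians(-11.5),s=-1)
S=cap('scene'); A=cv2.resize(c['pixels'][170:280,250:390,::-1],(509,400),interpolation=2); B=cv2.resize(S['pixels'][200:310,255:395,::-1],(509,400),interpolation=2)
cv2.imwrite('pics/v5.png',cv2.resize(np.hstack([A,B]),(800,314)))
E
python3 go.py 501.2 -34.6 240 -15 501.2 -34.6 47 -15
```

```text
a (162, array([657.6, -34.6]), array([51.3, 60. ]), 81.2, array([0.0721, 0.0787, 0.0838]))
b (212, array([689.3,  60.9]), array([59.8, 61. ]), 79.4, array([0.0732, 0.0789, 0.084 ]))
im (246, array([498.1, -35. ]), array([59.6, 60.3]), 74.7, array([0.0743, 0.079 , 0.0848]))
handle (58, array([619.9, 154.3]), array([17.6, 16.9]), 2.5, array([0.1652, 0.1903, 0.1942]))
block 34 -0.005783483645382936 -0.01611619582232008 0.005633135261473176 0.18878691545316806
plate 25 [0.07612515 0.12331658] -0.041490625400505854 0.0371778570200419
pos [420.4 170.  242. ] psi -11.8 tilt 0.06 F [-0.2  0.   0.3] w 85.5 g 0.0 t 47.7 j7 -0.75
turn z 0.056 shift [-176.8  131.     2. ]
turn z 0.0 shift [  0.   0. 193.]
```

View pics/v5.png

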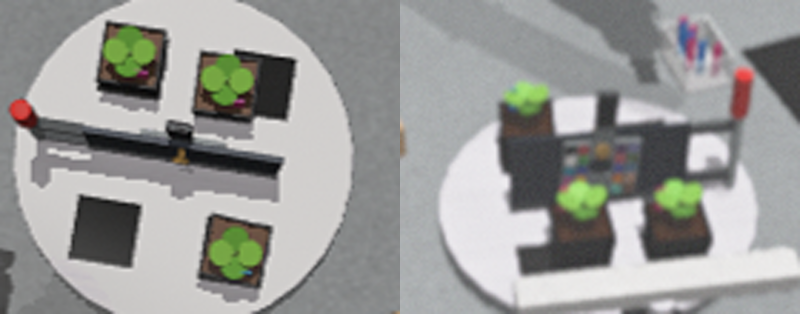

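The fresh pot at (227,84) in the left crop has been knocked off its pad at (265,85). The other fresh pot, the card and the imaged pot at (236,252) are fine. I'll re-centre the knocked pot first.

```bash
python3 - <<'E'
from card import *
pot('a',(.66,-.033),.08)
zone('lightbar',(.80,-.02),.09,.04,.4)
m=(abs(P[...,0]-.67)<.05)&(abs(P[...,1]+.08)<.05)&(P[...,2]<.036)&(P[...,2]>.02)&(h[...,2]<70); print('pad seen',col(P[m]))
m=(abs(P[...,0]-.535)<.05)&(abs(P[...,1]-.09)<.05)&(P[...,2]<.036)&(P[...,2]>.02)&(h[...,2]<70); print('near empty pad',col(P[m]))
E
python3 go.py 657 -35 240 78.5
```

```text
a (247, array([658.6, -30.5]), array([59.9, 61.1]), 80.9, array([0.0732, 0.0787, 0.0845]))
lightbar (1264, array([848.8, -32.8]), array([133.1,  89.7]), 48.0, array([0.1237, 0.2118, 0.2197]))
pad seen (242, array([664.9, -69.3]), array([57.7, 71.1]), 88.4, array([0.0273, 0.0317, 0.0351]))
near empty pad (413, array([523.4,  93. ]), array([60.8, 60.4]), 80.7, array([0.0272, 0.0314, 0.0351]))
pos [420.6 170.1 241.9] psi -11.8 tilt 0.03 F [ 0.7 -0.  -0.6] w 85.5 g 0.0 t 47.7 j7 -0.75
turn z -1.576 shift [-272.6 -153.9    1.9]
```

Emit:
drive_tool(
  targets=[
    [1,0,0,0,0,0,-0.12],
    [1,0,0,0,0,0,-0.12],
    [1,0,0,0,0,0,-0.12],
    [1,0,0,0,0,0,-0.12],
    [1,0,0,0,0,0,-0.12],
    [1,0,0,0,0,0,-0.12],
    [1,0,0,0,0,0,-0.12],
    [1,0,0,0,0,0,-0.12],
    [1,0,0,0,0,0,-0.12],
    [1,0,0,0,0,0,-0.12],
    [1,0,0,0,0,0,-0.12],
    [1,0,0,0,0,0,-0.12],
  ],
)

```text
t: 48.72
position: [0.4205, 0.1704, 0.2417]
orientation: [0.165, 0.986, 0.001, -0.0]
wrist_force: [1.0, -0.6, -0.1]
width: 0.0857
grasp_force: 0.0
```

Emit:
drive_tool(
  targets=[
    [1,0,0,0,0,0,-0.1],
    [1,0,0,0,0,0,-0.08],
    [1,-26.7,-16,0,0,0,0],
    [1,-26.7,-16,0,0,0,0],
    [1,-26.7,-16,0,0,0,0],
    [1,-26.7,-16,0,0,0,0],
    [1,-26.7,-16,0,0,0,0],
    [1,-26.7,-16,0,0,0,0],
    [1,-26.7,-16,0,0,0,0],
    [1,-26.7,-16,0,0,0,0],
    [1,-26.7,-16,0,0,0,0],
    [1,-26.7,-16,0,0,0,0],
  ],
)

```text
t: 49.72
position: [0.6602, -0.0311, 0.2401]
orientation: [0.079, 0.997, 0.0, -0.001]
wrist_force: [0.8, 1.1, 1.6]
width: 0.0855
grasp_force: 0.0
```

Emit:
drive_tool(
  targets=[
    [1,0,0,0,0,0,0],
    [1,0,0,0,0,0,0],
    [1,0,0,0,0,0,0],
  ],
)

```text
t: 49.97
position: [0.6585, -0.0285, 0.2405]
orientation: [0.078, 0.997, 0.001, -0.001]
wrist_force: [-0.2, 1.1, 0.0]
width: 0.0854
grasp_force: 0.0
```

```bash
python3 go.py 659.5 -30.5 48 80.9
```

```text
pos [658.5 -28.5 240.5] psi 81.1 tilt 0.16 F [-0.2  1.1  0. ] w 85.4 g 0.0 t 50.0 j7 1.12
turn z 0.003 shift [ -1.3  -1.8 192.5]
```

Emit:
drive_tool(
  targets=[
    [1,-1,-1.5,20,0,0,0],
    [1,0,0,30,0,0,0],
    [1,0,0,30,0,0,0],
    [1,0,0,30,0,0,0],
    [1,0,0,25,0,0,0],
    [1,0,0,20,0,0,0],
    [1,0,0,10,0,0,0],
    [1,0,0,0,0,0,0],
    [1,0,0,0,0,0,0],
    [1,0,0,0,0,0,0],
  ],
)

```text
t: 50.8
position: [0.6604, -0.0296, 0.079]
orientation: [0.077, 0.997, 0.0, 0.002]
wrist_force: [-0.4, 1.2, 0.3]
width: 0.0854
grasp_force: 0.0
```

```bash
python3 go.py 659.5 -30.5 48 80.9
```

```text
pos [660.4 -29.6  79. ] psi 81.1 tilt 0.19 F [-0.4  1.2  0.3] w 85.4 g 0.0 t 50.8 j7 1.04
turn z 0.004 shift [ 0.7 -1.1 31. ]
```

Emit:
drive_tool(
  targets=[
    [1,0.7,-1,15,0,0,0],
    [1,0,0,11,0,0,0],
    [1,0,0,4,0,0,0],
    [1,0,0,0,0,0,0],
    [0.8,0,0,0,0,0,0],
    [0.7,0,0,0,0,0,0],
    [0,0,0,0,0,0,0],
    [0,0,0,0,0,0,0],
    [0,0,0,0,0,0,0],
    [0,0,0,0,0,0,0],
    [0,0,0,0,0,0,0],
    [0,0,0,0,0,0,0],
  ],
  force=40,
)

```text
t: 51.8
position: [0.6593, -0.0309, 0.0482]
orientation: [0.078, 0.997, 0.0, 0.001]
wrist_force: [-0.5, 1.1, 5.7]
width: 0.0585
grasp_force: 43.7
```

```bash
python3 go.py 659.5 -30.5 60 80.9 666.5 -67 60 78.5
```

```text
pos [659.3 -30.9  48.2] psi 81.1 tilt 0.13 F [-0.5  1.1  5.7] w 58.5 g 43.7 t 51.8 j7 1.02
turn z 0.003 shift [ -0.1   0.4 -11.8]
turn z 0.042 shift [-14.1 -34.4  -0. ]
```

Emit:
drive_tool(
  targets=[
    [0,0,0,-5,0,0,0],
    [0,0,0,-8,0,0,0],
    [0,0,0,-4,0,0,0.04],
    [0,-3,-8,0,0,0,0],
    [0,-4,-9,0,0,0,0],
    [0,-4,-9,0,0,0,0],
    [0,-3,-8.4,0,0,0,0],
    [0,0,0,0,0,0,0],
    [0,0,0,0,0,0,0],
    [0,0,0,0,0,0,0],
  ],
)

```text
t: 52.63
position: [0.6651, -0.0674, 0.0636]
orientation: [0.098, 0.995, 0.001, -0.0]
wrist_force: [0.1, -0.2, -1.3]
width: 0.0584
grasp_force: 43.2
```

```bash
python3 go.py 666.5 -67 48.2 78.5
```

```text
pos [665.1 -67.4  63.6] psi 78.8 tilt 0.07 F [ 0.1 -0.2 -1.3] w 58.4 g 43.2 t 52.6 j7 1.05
turn z 0.005 shift [-1.3  0.6 15.4]
```

Emit:
drive_tool(
  targets=[
    [0,-1,0.5,6,0,0,0],
    [0,0,0,5,0,0,0],
    [0,0,0,3.5,0,0,0],
    [0,0,0,0,0,0,0],
    [0,0,0,0,0,0,0],
    [0,0,0,0,0,0,0],
  ],
)

```text
t: 53.13
position: [0.6664, -0.0673, 0.0492]
orientation: [0.097, 0.995, -0.0, -0.0]
wrist_force: [-0.9, 0.8, -1.7]
width: 0.0586
grasp_force: 43.2
```

Emit:
drive_tool(
  targets=[
    [0.75,0,0,0,0,0,0],
    [0.8,0,0,0,0,0,0],
    [0.9,0,0,0,0,0,0],
    [1,0,0,0,0,0,0],
    [1,0,0,0,0,0,0],
    [1,0,0,-15,0,0,0],
    [1,0,0,-30,0,0,0],
    [1,0,0,-35,0,0,0],
    [1,0,0,-35,0,0,0],
    [1,0,0,-35,0,0,0],
    [1,0,0,-30,0,0,0],
    [1,0,0,0,0,0,0],
  ],
)

```text
t: 54.13
position: [0.6699, -0.066, 0.2379]
orientation: [0.098, 0.995, 0.001, 0.007]
wrist_force: [0.5, 0.9, 0.5]
width: 0.0854
grasp_force: 0.0
```

```bash
python3 go.py 500 -35 225 75 500 -35 47 75
```

```text
pos [669.9 -66.  237.9] psi 78.8 tilt 0.78 F [0.5 0.9 0.5] w 85.4 g 0.0 t 54.1 j7 1.14
turn z 0.066 shift [172.1 -14.   12.9]
turn z 0.0 shift [  0.   0. 178.]
```

Emit:
drive_tool(
  targets=[
    [1,0,0,0,0,0,0.066],
    [1,28.6,-2.3,0,0,0,0],
    [1,28.6,-2.3,0,0,0,0],
    [1,28.6,-2.3,0,0,0,0],
    [1,28.6,-2.3,0,0,0,0],
    [1,28.6,-2.3,0,0,0,0],
    [1,28.6,-2.3,0,0,0,0],
    [1,0,0,0,0,0,0],
    [1,0,0,0,0,0,0],
    [1,0,0,0,0,0,0],
  ],
)

```text
t: 54.97
position: [0.4978, -0.037, 0.2298]
orientation: [0.131, 0.991, -0.0, 0.001]
wrist_force: [-0.1, -0.0, 0.2]
width: 0.0856
grasp_force: 0.0
```

```bash
python3 go.py 499.5 -35 47.5 75; python3 - <<'E'
from card import *
pot('a',(.666,-.067),.08);pot('b',(.69,.061),.08)
m=(P[...,2]>.009)&(P[...,2]<.02)&(abs(P[...,0]-.495)<.14)&(abs(P[...,1]+.362)<.085)
print('tray rim',col(P[m]))
E
```

```text
pos [497.8 -37.  229.8] psi 75.0 tilt 0.11 F [-0.1 -0.   0.2] w 85.6 g 0.0 t 55.0 j7 1.07
turn z -0.0 shift [ -1.1   2.4 182.3]
a (245, array([665.5, -67.4]), array([59.6, 60.6]), 78.9, array([0.0733, 0.0781, 0.0844]))
b (213, array([689.4,  60.8]), array([59.9, 60.8]), 79.9, array([0.0732, 0.0779, 0.0849]))
tray rim (641, array([ 500.7, -360. ]), array([136.2, 247.4]), 86.7, array([0.0092, 0.0122, 0.0178]))
```

Emit:
drive_tool(
  targets=[
    [1,-0.8,2,20,0,0,0],
    [1,0,0,30,0,0,0],
    [1,0,0,30,0,0,0],
    [1,0,0,30,0,0,0],
    [1,0,0,25,0,0,0],
    [1,0,0,20,0,0,0],
    [1,0,0,10,0,0,0],
    [1,0,0,0,0,0,0],
    [1,0,0,0,0,0,0],
  ],
)

```text
t: 55.77
position: [0.4994, -0.0343, 0.0645]
orientation: [0.13, 0.991, 0.001, 0.0]
wrist_force: [-0.2, 0.8, -0.6]
width: 0.085
grasp_force: 0.0
```

```bash
python3 go.py 499.5 -35 47.5 75
```

```text
pos [499.4 -34.3  64.5] psi 75.0 tilt 0.07 F [-0.2  0.8 -0.6] w 85.0 g 0.0 t 55.8 j7 0.93
turn z 0.0 shift [-0.3 -0.6 17. ]
```

Emit:
drive_tool(
  targets=[
    [1,0,0,10,0,0,0],
    [1,0,0,7,0,0,0],
    [1,0,0,0,0,0,0],
    [0.8,0,0,0,0,0,0],
    [0,0,0,0,0,0,0],
    [0,0,0,0,0,0,0],
    [0,0,0,0,0,0,0],
    [0,0,0,0,0,0,0],
    [0,0,0,0,0,0,0],
    [0,0,0,0,0,0,0],
    [0,0,0,0,0,0,0],
  ],
)

```text
t: 56.68
position: [0.4991, -0.0347, 0.0482]
orientation: [0.13, 0.991, -0.0, 0.001]
wrist_force: [-1.1, -0.9, 5.5]
width: 0.0587
grasp_force: 43.6
```

Emit:
drive_tool(
  targets=[
    [0,0,0,-5,0,0,0],
    [0,0,0,-15,0,0,0],
    [0,0,0,-25,0,0,0],
    [0,0,0,-30,0,0,0],
    [0,0,0,-30,0,0,0],
    [0,0,0,-20,0,0,0],
    [0,0,0,0,0,0,-0.1],
    [0,0,0,0,0,0,-0.1],
    [0,0,0,0,0,0,-0.06],
    [0,0,0,0,0,0,0],
  ],
)

```text
t: 57.52
position: [0.498, -0.0348, 0.172]
orientation: [0.0, 1.0, 0.0, -0.0]
wrist_force: [-0.5, 0.4, -1.4]
width: 0.0582
grasp_force: 43.4
```

```bash
python3 go.py 497 -361 172 90 497 -361 23 90
```

```text
pos [498.  -34.8 172. ] psi 90.0 tilt 0.05 F [-0.5  0.4 -1.4] w 58.2 g 43.4 t 57.5 j7 1.26
turn z -0.001 shift [   1.  -326.2    0. ]
turn z 0.0 shift [  0.   0. 149.]
```

Emit:
drive_tool(
  targets=[
    [0,0,-16,0,0,0,0],
    [0,0,-28,0,0,0,0],
    [0,0,-28,0,0,0,0],
    [0,0,-28,0,0,0,0],
    [0,0,-28,0,0,0,0],
    [0,0,-28,0,0,0,0],
    [0,0,-28,0,0,0,0],
    [0,0,-28,0,0,0,0],
    [0,0,-28,0,0,0,0],
    [0,0,-28,0,0,0,0],
    [0,0,-28,0,0,0,0],
    [0,0,-28,0,0,0,0],
  ],
)

```text
t: 58.52
position: [0.4973, -0.36, 0.1717]
orientation: [0.002, 1.0, 0.0, -0.001]
wrist_force: [0.3, -0.6, -1.8]
width: 0.0583
grasp_force: 43.4
```

Emit:
drive_tool(
  targets=[
    [0,0,0,10,0,0,0],
    [0,0,0,25,0,0,0],
    [0,0,0,30,0,0,0],
    [0,0,0,30,0,0,0],
    [0,0,0,20,0,0,0],
    [0,0,0,10,0,0,0],
    [0,0,0,0,0,0,0],
    [0,0,0,0,0,0,0],
  ],
)

```text
t: 59.18
position: [0.4982, -0.3585, 0.0475]
orientation: [0.001, 1.0, 0.0, 0.0]
wrist_force: [0.4, 0.1, -1.8]
width: 0.0585
grasp_force: 43.5
```

```bash
python3 go.py 497 -361 23 90
```

```text
pos [ 498.2 -358.5   47.5] psi 89.9 tilt 0.02 F [ 0.4  0.1 -1.8] w 58.5 g 43.5 t 59.2 j7 1.72
turn z -0.002 shift [ 1.2 -2.5 24.5]
```

Emit:
drive_tool(
  targets=[
    [0,0,-2.5,10,0,0,0],
    [0,0,0,8,0,0,0],
    [0,0,0,4,0,0,0],
    [0,0,0,2,0,0,0],
    [0,0,0,0,0,0,0],
    [0,0,0,0,0,0,0],
  ],
)

```text
t: 59.68
position: [0.4981, -0.3611, 0.0235]
orientation: [0.001, 1.0, -0.0, 0.0]
wrist_force: [-0.5, 0.6, -0.7]
width: 0.0587
grasp_force: 43.5
```

Emit:
drive_tool(
  targets=[
    [0.75,0,0,0,0,0,0],
    [0.8,0,0,0,0,0,0],
    [0.9,0,0,0,0,0,0],
    [1,0,0,0,0,0,0],
    [1,0,0,0,0,0,0],
    [1,0,0,-15,0,0,0],
    [1,0,0,-30,0,0,0],
    [1,0,0,-35,0,0,0],
    [1,0,0,-35,0,0,0],
    [1,0,0,-35,0,0,0],
    [1,0,0,-30,0,0,0],
    [1,0,0,0,0,0,0],
  ],
)

```text
t: 60.68
position: [0.5022, -0.3619, 0.2113]
orientation: [0.001, 1.0, -0.003, 0.006]
wrist_force: [0.9, 0.5, 0.4]
width: 0.0853
grasp_force: 0.0
```

Emit:
drive_tool(
  targets=[
    [1,28,0,0,0,0,0],
    [1,28,0,0,0,0,0],
    [1,28,0,0,0,0,0],
    [1,28,0,0,0,0,0],
    [1,28,0,0,0,0,0],
    [1,0,0,0,0,0,0],
    [1,0,0,0,0,0,0],
    [1,0,0,0,0,0,0],
  ],
)

```text
t: 61.35
position: [0.3587, -0.3609, 0.2037]
orientation: [0.001, 1.0, -0.0, 0.001]
wrist_force: [-0.5, 0.5, 0.7]
width: 0.0856
grasp_force: 0.0
```

```bash
python3 - <<'E'
from card import *
pot('a',(.666,-.067),.08);pot('b',(.69,.061),.08);pot('im',(.497,-.361),.054);card(np.radians(-11.5),s=-1)
zone('handle',(.62,.154),.03,.15,.21,red)
m=(abs(P[...,0]-.535)<.05)&(abs(P[...,1]-.09)<.05)&(P[...,2]<.036)&(P[...,2]>.02)&(h[...,2]<70); print('near empty pad',col(P[m]))
S=cap('scene'); A=cv2.resize(c['pixels'][140:300,180:540,::-1],(800,356),interpolation=2); B=cv2.resize(S['pixels'][200:310,160:400,::-1],(533,244),interpolation=2)
o=np.zeros((600,800,3),np.uint8); o[:356]=A; o[356:,:533]=B; cv2.imwrite('pics/v6.png',o)
print(arm.state()['position'],arm.state()['t'])
E
```

```text
a (248, array([665.9, -67.6]), array([59.7, 61.4]), 79.2, array([0.0732, 0.0783, 0.0842]))
b (216, array([689.4,  60.8]), array([59.9, 60.7]), 79.3, array([0.072 , 0.0785, 0.0842]))
im (276, array([ 497.8, -360.8]), array([62.2, 59.6]), 89.3, array([0.046 , 0.0516, 0.0579]))
block 35 -0.005695772672165241 -0.01622032839819453 0.0058068830463940966 0.18847334018054274
plate 25 [0.05417434 0.12348776] -0.0412461958487935 0.037183437390483846
handle (58, array([619.7, 155.2]), array([18.3, 16.2]), 44.4, array([0.1625, 0.1897, 0.1935]))
near empty pad (408, array([523.7,  93. ]), array([59.8, 60. ]), 80.0, array([0.0274, 0.0319, 0.0354]))
[ 0.35961001 -0.36029492  0.20368364] 61.45
```

View pics/v6.png

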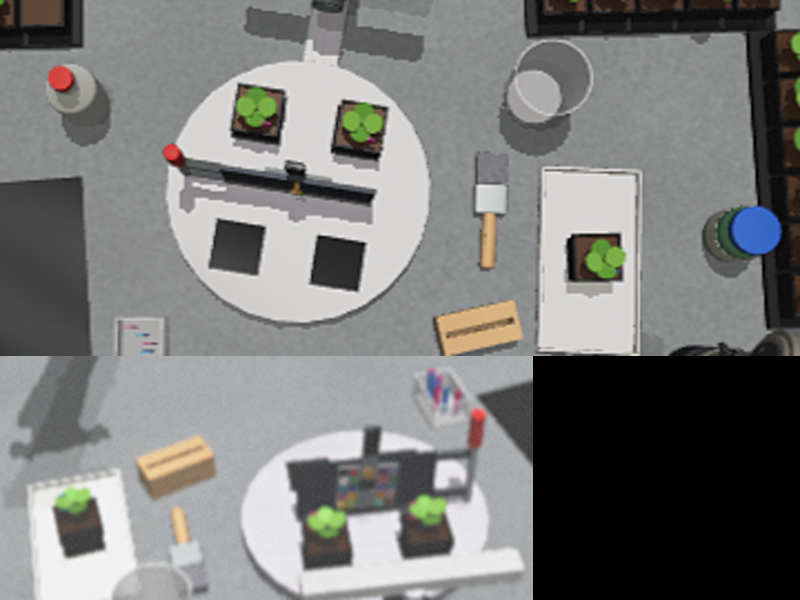

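Both fresh pots stand on the far pads at (258,112) and (360,128), with the card on the far face of the screen. The imaged pot stands in the tray at (597,258), and the bystanders are in place.

```bash
python3 -c "
from workcell import arm
print(arm.hand_in())"
```

```text
the job is handed in; nothing more can be done
None
```

The job is handed in, though no verdict was returned: both fresh pots stand on their pads (one knocked off and re-centred), the card is on its stud with about 0.07 rad of lean (limit 0.15), the turntable rests at the half-turn detent, and the one imaged pot is in the tray.

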